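# Gauge washed impactor stages and rebuild the stack

### The job

Rebuild the three-stage cascade impactor: first take the inlet cone off its base and stand it on the bench, then stack three stages that fit on the base's spigot, flange down, one on another and fully home, and close the stack with the cone. Prove each stage fully home over the plug gauge just before it goes on the stack; stages of another instrument are mixed in, which are too tight and stand proud on the plug. Stand all the stages you do not use upright in the white tray, set the parts down gently on the impactor, and leave the timer, the cup and the bottle where they are.

Things in the scene. Friction and masses are not known exactly. Their poses are not given: they have to be found in the camera images.
- stage_1_mid (a point): aluminium impactor stage (0.22 kg) on its flange: flange 68 mm wide, 12 high; round waist 50 mm wide, 12 to 54 mm up (grip here); chamfered spigot 40 mm wide, 10.5 high on top. Recess under the flange: 42 mm wide in a good stage, 37.5 in a tight one, not seen from outside. Point: on the axis, mid-waist, 33 mm above the flange's lower face; z up the axis
- stage_2_mid (a point): aluminium impactor stage (0.22 kg) on its flange: flange 68 mm wide, 12 high; round waist 50 mm wide, 12 to 54 mm up (grip here); chamfered spigot 40 mm wide, 10.5 high on top. Recess under the flange: 42 mm wide in a good stage, 37.5 in a tight one, not seen from outside. Point: on the axis, mid-waist, 33 mm above the flange's lower face; z up the axis. May be absent
- stage_3_mid (a point): aluminium impactor stage (0.22 kg) on its flange: flange 68 mm wide, 12 high; round waist 50 mm wide, 12 to 54 mm up (grip here); chamfered spigot 40 mm wide, 10.5 high on top. Recess under the flange: 42 mm wide in a good stage, 37.5 in a tight one, not seen from outside. Point: on the axis, mid-waist, 33 mm above the flange's lower face; z up the axis
- stage_4_mid (a point): aluminium impactor stage (0.22 kg) on its flange: flange 68 mm wide, 12 high; round waist 50 mm wide, 12 to 54 mm up (grip here); chamfered spigot 40 mm wide, 10.5 high on top. Recess under the flange: 42 mm wide in a good stage, 37.5 in a tight one, not seen from outside. Point: on the axis, mid-waist, 33 mm above the flange's lower face; z up the axis. May be absent
- stage_5_mid (a point): aluminium impactor stage (0.22 kg) on its flange: flange 68 mm wide, 12 high; round waist 50 mm wide, 12 to 54 mm up (grip here); chamfered spigot 40 mm wide, 10.5 high on top. Recess under the flange: 42 mm wide in a good stage, 37.5 in a tight one, not seen from outside. Point: on the axis, mid-waist, 33 mm above the flange's lower face; z up the axis. May be absent
- stage_6_mid (a point): aluminium impactor stage (0.22 kg) on its flange: flange 68 mm wide, 12 high; round waist 50 mm wide, 12 to 54 mm up (grip here); chamfered spigot 40 mm wide, 10.5 high on top. Recess under the flange: 42 mm wide in a good stage, 37.5 in a tight one, not seen from outside. Point: on the axis, mid-waist, 33 mm above the flange's lower face; z up the axis
- inlet_mid (a point): inlet cone, aluminium, 84 mm high, 0.2 kg: 68 mm flange at the bottom with a 42 mm recess under it, a 50 mm part up to 26 mm, a taper, then an upright inlet tube 26 mm across from 44 to 84 mm up (grip here). Starts seated on the impactor base. Point: on its axis, half-way up the tube, 64 mm above the flange's lower face; z up
- impactor_seat (a point): impactor base, aluminium, fixed: round foot 104 mm wide, pillar, hose nozzle at one side. Point: centre of its seat face, 28 mm above the bench; from it rises the spigot, 40 mm wide, 10.5 mm high, upper 3.5 mm chamfered. A seated stage's flange lies flat on this face, the next stage's flange on that stage's shoulder: each stage adds 54 mm
- impactor: the same impactor base; this point: centre of its underside, on the bench
- gauge_seat (a point): plug gauge, steel, 0.8 kg, standing loose on the bench: foot 80 mm wide and 14 mm high, with a plug on it of the same form as the impactor's spigot (40 mm wide, 10.5 mm high, chamfered). Point: centre of the foot's top face, 14 mm above the bench. A good stage goes over the plug until its flange lies on the foot; a tight one stops about 8 mm higher
- tray_floor (a point): white plastic tray, open, 280 x 140 mm outside, 20 mm high, walls and floor 4 mm, fixed to the bench. Point: centre of its inner floor; x along the long side. Room for three stages in a row along x, 85 mm apart
- timer: bystander: round white kitchen timer, 68 mm across, 47 mm high; origin at its underside
- steel_cup: bystander: open steel cup, 73 mm across, 90 mm high; origin at its underside
- bottle: bystander: clear bottle with dark blue cap, 67 mm across, 156 mm high; origin at its underside
There are look-alikes about, which are no part of the job. What is shaped like the part that bears stage_6_mid but orange is not meant.

How it is judged (in metres and radians):
On the way, in this order (a step that is already met when the one before it is completed fails the run):
1. the inlet cone is off the base and stands on the bench (horizontal distance between inlet_mid and impactor_seat above 0.07 m and height (world z) of inlet_mid below 0.07 m and angle between inlet_mid's own z axis and vertical below 0.1 rad), for 0.2 s.
2. a stage for the first place stands fully home on the plug gauge (held or not) (((horizontal distance between stage_1_mid and gauge_seat below 0.005 m and angle between stage_1_mid's own z axis and vertical below 0.05 rad and z of stage_1_mid in the frame of gauge_seat between 0.03 and 0.036 m) or (horizontal distance between stage_2_mid and gauge_seat below 0.005 m and angle between stage_2_mid's own z axis and vertical below 0.05 rad and z of stage_2_mid in the frame of gauge_seat between 0.03 and 0.036 m) or (horizontal distance between stage_3_mid and gauge_seat below 0.005 m and angle between stage_3_mid's own z axis and vertical below 0.05 rad and z of stage_3_mid in the frame of gauge_seat between 0.03 and 0.036 m) or (horizontal distance between stage_4_mid and gauge_seat below 0.005 m and angle between stage_4_mid's own z axis and vertical below 0.05 rad and z of stage_4_mid in the frame of gauge_seat between 0.03 and 0.036 m) or (horizontal distance between stage_5_mid and gauge_seat below 0.005 m and angle between stage_5_mid's own z axis and vertical below 0.05 rad and z of stage_5_mid in the frame of gauge_seat between 0.03 and 0.036 m) or (horizontal distance between stage_6_mid and gauge_seat below 0.005 m and angle between stage_6_mid's own z axis and vertical below 0.05 rad and z of stage_6_mid in the frame of gauge_seat between 0.03 and 0.036 m))), for 0.2 s.
3. a stage sits fully home in the first place of the stack (((horizontal distance between stage_1_mid and impactor_seat below 0.005 m and angle between stage_1_mid's own z axis and vertical below 0.05 rad and z of stage_1_mid in the frame of impactor_seat between 0.03 and 0.036 m) or (horizontal distance between stage_2_mid and impactor_seat below 0.005 m and angle between stage_2_mid's own z axis and vertical below 0.05 rad and z of stage_2_mid in the frame of impactor_seat between 0.03 and 0.036 m) or (horizontal distance between stage_3_mid and impactor_seat below 0.005 m and angle between stage_3_mid's own z axis and vertical below 0.05 rad and z of stage_3_mid in the frame of impactor_seat between 0.03 and 0.036 m) or (horizontal distance between stage_4_mid and impactor_seat below 0.005 m and angle between stage_4_mid's own z axis and vertical below 0.05 rad and z of stage_4_mid in the frame of impactor_seat between 0.03 and 0.036 m) or (horizontal distance between stage_5_mid and impactor_seat below 0.005 m and angle between stage_5_mid's own z axis and vertical below 0.05 rad and z of stage_5_mid in the frame of impactor_seat between 0.03 and 0.036 m) or (horizontal distance between stage_6_mid and impactor_seat below 0.005 m and angle between stage_6_mid's own z axis and vertical below 0.05 rad and z of stage_6_mid in the frame of impactor_seat between 0.03 and 0.036 m))), for 0.2 s.
4. a stage for the second place stands fully home on the plug gauge (held or not) (((horizontal distance between stage_1_mid and gauge_seat below 0.005 m and angle between stage_1_mid's own z axis and vertical below 0.05 rad and z of stage_1_mid in the frame of gauge_seat between 0.03 and 0.036 m) or (horizontal distance between stage_2_mid and gauge_seat below 0.005 m and angle between stage_2_mid's own z axis and vertical below 0.05 rad and z of stage_2_mid in the frame of gauge_seat between 0.03 and 0.036 m) or (horizontal distance between stage_3_mid and gauge_seat below 0.005 m and angle between stage_3_mid's own z axis and vertical below 0.05 rad and z of stage_3_mid in the frame of gauge_seat between 0.03 and 0.036 m) or (horizontal distance between stage_4_mid and gauge_seat below 0.005 m and angle between stage_4_mid's own z axis and vertical below 0.05 rad and z of stage_4_mid in the frame of gauge_seat between 0.03 and 0.036 m) or (horizontal distance between stage_5_mid and gauge_seat below 0.005 m and angle between stage_5_mid's own z axis and vertical below 0.05 rad and z of stage_5_mid in the frame of gauge_seat between 0.03 and 0.036 m) or (horizontal distance between stage_6_mid and gauge_seat below 0.005 m and angle between stage_6_mid's own z axis and vertical below 0.05 rad and z of stage_6_mid in the frame of gauge_seat between 0.03 and 0.036 m))), for 0.2 s.
5. a stage sits fully home in the second place of the stack (((horizontal distance between stage_1_mid and impactor_seat below 0.005 m and angle between stage_1_mid's own z axis and vertical below 0.05 rad and z of stage_1_mid in the frame of impactor_seat between 0.084 and 0.09 m) or (horizontal distance between stage_2_mid and impactor_seat below 0.005 m and angle between stage_2_mid's own z axis and vertical below 0.05 rad and z of stage_2_mid in the frame of impactor_seat between 0.084 and 0.09 m) or (horizontal distance between stage_3_mid and impactor_seat below 0.005 m and angle between stage_3_mid's own z axis and vertical below 0.05 rad and z of stage_3_mid in the frame of impactor_seat between 0.084 and 0.09 m) or (horizontal distance between stage_4_mid and impactor_seat below 0.005 m and angle between stage_4_mid's own z axis and vertical below 0.05 rad and z of stage_4_mid in the frame of impactor_seat between 0.084 and 0.09 m) or (horizontal distance between stage_5_mid and impactor_seat below 0.005 m and angle between stage_5_mid's own z axis and vertical below 0.05 rad and z of stage_5_mid in the frame of impactor_seat between 0.084 and 0.09 m) or (horizontal distance between stage_6_mid and impactor_seat below 0.005 m and angle between stage_6_mid's own z axis and vertical below 0.05 rad and z of stage_6_mid in the frame of impactor_seat between 0.084 and 0.09 m))), for 0.2 s.
6. a stage for the third place stands fully home on the plug gauge (held or not) (((horizontal distance between stage_1_mid and gauge_seat below 0.005 m and angle between stage_1_mid's own z axis and vertical below 0.05 rad and z of stage_1_mid in the frame of gauge_seat between 0.03 and 0.036 m) or (horizontal distance between stage_2_mid and gauge_seat below 0.005 m and angle between stage_2_mid's own z axis and vertical below 0.05 rad and z of stage_2_mid in the frame of gauge_seat between 0.03 and 0.036 m) or (horizontal distance between stage_3_mid and gauge_seat below 0.005 m and angle between stage_3_mid's own z axis and vertical below 0.05 rad and z of stage_3_mid in the frame of gauge_seat between 0.03 and 0.036 m) or (horizontal distance between stage_4_mid and gauge_seat below 0.005 m and angle between stage_4_mid's own z axis and vertical below 0.05 rad and z of stage_4_mid in the frame of gauge_seat between 0.03 and 0.036 m) or (horizontal distance between stage_5_mid and gauge_seat below 0.005 m and angle between stage_5_mid's own z axis and vertical below 0.05 rad and z of stage_5_mid in the frame of gauge_seat between 0.03 and 0.036 m) or (horizontal distance between stage_6_mid and gauge_seat below 0.005 m and angle between stage_6_mid's own z axis and vertical below 0.05 rad and z of stage_6_mid in the frame of gauge_seat between 0.03 and 0.036 m))), for 0.2 s.
7. a stage sits fully home in the third place of the stack (((horizontal distance between stage_1_mid and impactor_seat below 0.005 m and angle between stage_1_mid's own z axis and vertical below 0.05 rad and z of stage_1_mid in the frame of impactor_seat between 0.138 and 0.144 m) or (horizontal distance between stage_2_mid and impactor_seat below 0.005 m and angle between stage_2_mid's own z axis and vertical below 0.05 rad and z of stage_2_mid in the frame of impactor_seat between 0.138 and 0.144 m) or (horizontal distance between stage_3_mid and impactor_seat below 0.005 m and angle between stage_3_mid's own z axis and vertical below 0.05 rad and z of stage_3_mid in the frame of impactor_seat between 0.138 and 0.144 m) or (horizontal distance between stage_4_mid and impactor_seat below 0.005 m and angle between stage_4_mid's own z axis and vertical below 0.05 rad and z of stage_4_mid in the frame of impactor_seat between 0.138 and 0.144 m) or (horizontal distance between stage_5_mid and impactor_seat below 0.005 m and angle between stage_5_mid's own z axis and vertical below 0.05 rad and z of stage_5_mid in the frame of impactor_seat between 0.138 and 0.144 m) or (horizontal distance between stage_6_mid and impactor_seat below 0.005 m and angle between stage_6_mid's own z axis and vertical below 0.05 rad and z of stage_6_mid in the frame of impactor_seat between 0.138 and 0.144 m))), for 0.2 s.
At the end, for the whole second after the job is handed in: three stages and the inlet cone on top are seated on the base, one on another: axis within 5 mm of the spigot's, within 0.05 rad of upright, height within 3 mm of fully home; every other stage present stands upright (0.1 rad) on the tray's floor, within its walls (((horizontal distance between stage_1_mid and impactor_seat below 0.005 m and angle between stage_1_mid's own z axis and vertical below 0.05 rad and z of stage_1_mid in the frame of impactor_seat between 0.03 and 0.036 m) or (horizontal distance between stage_1_mid and impactor_seat below 0.005 m and angle between stage_1_mid's own z axis and vertical below 0.05 rad and z of stage_1_mid in the frame of impactor_seat between 0.084 and 0.09 m) or (horizontal distance between stage_1_mid and impactor_seat below 0.005 m and angle between stage_1_mid's own z axis and vertical below 0.05 rad and z of stage_1_mid in the frame of impactor_seat between 0.138 and 0.144 m) or (x of stage_1_mid in the frame of tray_floor between -0.12 and 0.12 m and y of stage_1_mid in the frame of tray_floor between -0.05 and 0.05 m and z of stage_1_mid in the frame of tray_floor between 0.028 and 0.038 m and angle between stage_1_mid's own z axis and vertical below 0.1 rad)) and ((horizontal distance between stage_2_mid and impactor_seat below 0.005 m and angle between stage_2_mid's own z axis and vertical below 0.05 rad and z of stage_2_mid in the frame of impactor_seat between 0.03 and 0.036 m) or (horizontal distance between stage_2_mid and impactor_seat below 0.005 m and angle between stage_2_mid's own z axis and vertical below 0.05 rad and z of stage_2_mid in the frame of impactor_seat between 0.084 and 0.09 m) or (horizontal distance between stage_2_mid and impactor_seat below 0.005 m and angle between stage_2_mid's own z axis and vertical below 0.05 rad and z of stage_2_mid in the frame of impactor_seat between 0.138 and 0.144 m) or (x of stage_2_mid in the frame of tray_floor between -0.12 and 0.12 m and y of stage_2_mid in the frame of tray_floor between -0.05 and 0.05 m and z of stage_2_mid in the frame of tray_floor between 0.028 and 0.038 m and angle between stage_2_mid's own z axis and vertical below 0.1 rad)) and ((horizontal distance between stage_3_mid and impactor_seat below 0.005 m and angle between stage_3_mid's own z axis and vertical below 0.05 rad and z of stage_3_mid in the frame of impactor_seat between 0.03 and 0.036 m) or (horizontal distance between stage_3_mid and impactor_seat below 0.005 m and angle between stage_3_mid's own z axis and vertical below 0.05 rad and z of stage_3_mid in the frame of impactor_seat between 0.084 and 0.09 m) or (horizontal distance between stage_3_mid and impactor_seat below 0.005 m and angle between stage_3_mid's own z axis and vertical below 0.05 rad and z of stage_3_mid in the frame of impactor_seat between 0.138 and 0.144 m) or (x of stage_3_mid in the frame of tray_floor between -0.12 and 0.12 m and y of stage_3_mid in the frame of tray_floor between -0.05 and 0.05 m and z of stage_3_mid in the frame of tray_floor between 0.028 and 0.038 m and angle between stage_3_mid's own z axis and vertical below 0.1 rad)) and ((horizontal distance between stage_4_mid and impactor_seat below 0.005 m and angle between stage_4_mid's own z axis and vertical below 0.05 rad and z of stage_4_mid in the frame of impactor_seat between 0.03 and 0.036 m) or (horizontal distance between stage_4_mid and impactor_seat below 0.005 m and angle between stage_4_mid's own z axis and vertical below 0.05 rad and z of stage_4_mid in the frame of impactor_seat between 0.084 and 0.09 m) or (horizontal distance between stage_4_mid and impactor_seat below 0.005 m and angle between stage_4_mid's own z axis and vertical below 0.05 rad and z of stage_4_mid in the frame of impactor_seat between 0.138 and 0.144 m) or (x of stage_4_mid in the frame of tray_floor between -0.12 and 0.12 m and y of stage_4_mid in the frame of tray_floor between -0.05 and 0.05 m and z of stage_4_mid in the frame of tray_floor between 0.028 and 0.038 m and angle between stage_4_mid's own z axis and vertical below 0.1 rad)) and ((horizontal distance between stage_5_mid and impactor_seat below 0.005 m and angle between stage_5_mid's own z axis and vertical below 0.05 rad and z of stage_5_mid in the frame of impactor_seat between 0.03 and 0.036 m) or (horizontal distance between stage_5_mid and impactor_seat below 0.005 m and angle between stage_5_mid's own z axis and vertical below 0.05 rad and z of stage_5_mid in the frame of impactor_seat between 0.084 and 0.09 m) or (horizontal distance between stage_5_mid and impactor_seat below 0.005 m and angle between stage_5_mid's own z axis and vertical below 0.05 rad and z of stage_5_mid in the frame of impactor_seat between 0.138 and 0.144 m) or (x of stage_5_mid in the frame of tray_floor between -0.12 and 0.12 m and y of stage_5_mid in the frame of tray_floor between -0.05 and 0.05 m and z of stage_5_mid in the frame of tray_floor between 0.028 and 0.038 m and angle between stage_5_mid's own z axis and vertical below 0.1 rad)) and ((horizontal distance between stage_6_mid and impactor_seat below 0.005 m and angle between stage_6_mid's own z axis and vertical below 0.05 rad and z of stage_6_mid in the frame of impactor_seat between 0.03 and 0.036 m) or (horizontal distance between stage_6_mid and impactor_seat below 0.005 m and angle between stage_6_mid's own z axis and vertical below 0.05 rad and z of stage_6_mid in the frame of impactor_seat between 0.084 and 0.09 m) or (horizontal distance between stage_6_mid and impactor_seat below 0.005 m and angle between stage_6_mid's own z axis and vertical below 0.05 rad and z of stage_6_mid in the frame of impactor_seat between 0.138 and 0.144 m) or (x of stage_6_mid in the frame of tray_floor between -0.12 and 0.12 m and y of stage_6_mid in the frame of tray_floor between -0.05 and 0.05 m and z of stage_6_mid in the frame of tray_floor between 0.028 and 0.038 m and angle between stage_6_mid's own z axis and vertical below 0.1 rad)) and horizontal distance between inlet_mid and impactor_seat below 0.005 m and angle between inlet_mid's own z axis and vertical below 0.05 rad and z of inlet_mid in the frame of impactor_seat between 0.223 and 0.229 m); the robot touches nothing.
It fails at once if a part is dropped or pressed hard (over 40 N) on the impactor base (contact force between impactor and anything else above 40 N).
It fails at once if timer, cup or bottle moved by more than 2 cm (distance of any of timer, steel_cup, bottle from where it was at the start of the episode above 0.02 m).
Of stage_2, stage_4, stage_5 only 1 to 3 are there at a start; the rules pass over those that are not, and their reading is None.
At some moment in a run one of gauge may be knocked a few centimetres aside while the robot is not near it.
It also fails if it takes over 210 s, if anything falls off the work surface, if the arm or the gripper's body presses on something with over 40 N, if the wrist force passes 120 N, or if a joint passes its speed limit or range.

### The arm

A 6-joint arm with a two-finger parallel gripper is mounted at the origin on a cart in front of the work surface, level with it; the furniture and walls round the work are solid. World frame = base frame: x ahead of the robot, y to its left, z up, the work surface at z = 0. Lengths are in mm, angles in rad, forces in N, time in s.
With the tool pointing down it reaches from about 225 to 875 mm from the base axis. Payload 3.4 kg.
Tool frame: the origin (TCP) lies midway between the tips of the shut fingers; the grasp point (between the pads) lies 19 mm behind it; z points along the fingers, y is the line along which they close (so a half turn about z gives the same grasp; the last joint's range is limited). The gripper opens to 85 mm and grips with 20 to 120 N. Pads are 22 mm wide; open, the fingers measure 114 mm over their backs; the gripper's body (76 mm by 85 mm) begins 54 mm behind the grasp point. The pads swing forward as they close: fully open they stand 13 mm farther back than shut.
Start: joints at [1.151, 0.276, 1.505, -0, 1.361, -0.121], TCP at [169.281, 549.551, 231.328] pointing down, gripper open.
Joint ranges: [-2.89, 2.89], [-0.75, 2.08], [0.22, 2.7], [-1.18, 4.32], [0.11, 2.71], [-2.7, 2.7]. Speed limits (rad/s): [2.57, 2.57, 3.14, 3.14, 3.14, 3.14].

### API

Orientations are given as a unit quaternion [w, x, y, z].
In Python, from plant import robot, cams, spot_in, landmark_of gives the robot as it stands. The module is installed in compiled form; this text tells all that it offers.
- The arm moves only by the tool send_rows, never from a script. Its arguments are lists of equal length, an entry for each row: "fingers": the finger opening in mm, from 0 to 85.4; "offset": the shift along the tool's x, y, z in mm, a list of three; "angular": the turn, a rotation vector about the tool's x, y, z in rad, a list of three. In form: {"fingers": [fingers, ...], "offset": [[x, y, z], ...], "angular": [[ax, ay, az], ...]}. A call has 1 to 20 rows; each row shifts and turns the commanded pose from where the row before left it, along the tool's axes as they then stand; what a row does not reach is not made up. A row lasts 1/12 s, in which the tool goes at most 41.7 mm and 7.16 degrees, less where a joint would pass 70% of its speed; a pose out of reach is approached as far as the arm can. A call with a gripper value outside its range is refused whole. The fingers move at their own pace and stop on an object; "force" is the grip in N (left out, the last holds). Time passes only in rows, so rows that do not move let the fingers close. It gives the time, the measured TCP pose, the force, the opening and the grip force at its end, in the units of the state.
- robot.read_state(): the state, without advancing time (a new reading comes with each control period).
- cams.camera(name): name is "side" or "top"; returns a dict with "pixels" (400x640x3 uint8, red, green, blue), "camera_matrix" (3x3 intrinsics, pixels), "origin" and "attitude" of the camera in the world. Camera axes: x right, y up, looking along -z (the intrinsics and any distortion apply to the point x, -y, -z); pixel columns grow to the right and rows downward; lengths in mm; the calibration is good to about 2 mm. A picture is of the moment at which its call begins. There is no depth.
- robot.finish_job(): hands the job in; it is judged then, once.
Trained networks look in the newest picture that a camera, given by its name, has taken for a name from the list of things; names that differ only in an ending like _2 or _b are one class to them, and where a whole thing is asked for, a point or a joint stands for the part that bears it (a point fixed in the world has none). Each returns a list of dicts, best first, with "conf" (0 to 1); they miss things now and then, are a little off and sometimes report something else, mostly with a low value. They report only what shows in the picture. A call takes as long as a camera call. They do not tell look-alikes from the thing itself.
- spot_in(camera, query): "rect" ([left, top, right, bottom] in pixels, round what is visible of it).
- landmark_of(camera, query): "xy" ([column, row] in pixels: a listed point, or the origin of a listed thing).
The state is a dict: "time": time; "joint_pos": joint angles; "joint_vel": joint speeds; "tau": joint torques, N m; "tool_pos": TCP position; "tool_rot": TCP orientation; "contact_force": force on the tool from outside, world axes, zero at the start; "ft_torque": the same for the moment, N m; "gripper_width": finger opening in mm; "grasp_force": force on a finger pad.
Only numpy, scipy, OpenCV 4.12 (cv2) and the standard library are available. Lean on these libraries where they do the work, as an engineer would, in place of code of your own. Each camera call takes 0.05 s, during which the arm holds its last target. There are 200 camera calls.

## Working session

There is one attempt and no reset: what is moved stays moved. The work goes in short steps, Python scripts to look and compute and a tool call to move; the robot and the scene stay as the last step left them, time stands still between calls to the robot, and variables do not carry over. Pictures are saved under pics/ and viewed, at most 14 in all, crops included, and the job is handed in when it is done.

Besides the shell and the picture viewer there is one more tool, called after "Request:" by a JSON object that holds its "method" and its "body". send_rows: Moves the arm, as the interface text tells. Its arguments: {"type":"object","properties":{"fingers":{"type":"array"},"offset":{"type":"array"},"angular":{"type":"array"},"force":{"type":"number"}},"required":["fingers","offset","angular"]}

```bash
mkdir -p pics
cat > h.py <<'E'
import numpy as np, cv2
from plant import robot, cams, spot_in, landmark_of
from scipy.spatial.transform import Rotation as R
def rot(a):
    a=np.array(a,float)
    return a if a.shape==(3,3) else R.from_quat([a[1],a[2],a[3],a[0]]).as_matrix()
def ray(c,uv):
    K=np.array(c["camera_matrix"]);d=np.linalg.inv(K)@[uv[0],uv[1],1]
    return np.array(c["origin"],float),rot(c["attitude"])@(d*[1,-1,-1])
def onz(c,uv,z):
    o,d=ray(c,uv);return o+d*(z-o[2])/d[2]
def proj(c,p):
    q=rot(c["attitude"]).T@(np.array(p,float)-np.array(c["origin"]))*[1,-1,-1]
    r=np.array(c["camera_matrix"])@q;return r[:2]/r[2]
def save(c,n):
    cv2.imwrite("pics/"+n+".png",cv2.cvtColor(c["pixels"],cv2.COLOR_RGB2BGR))
E
python3 - <<'E'
from h import *
s=robot.read_state();print({k:np.round(s[k],3) for k in s})
Z=dict(stage_1_mid=33,inlet_mid=92,impactor_seat=28,gauge_seat=14,tray_floor=4,timer=0,steel_cup=0,bottle=0,impactor=0)
for n in ("top","side"):
    c=cams.camera(n);save(c,n+"0");print(n,[k for k in c],np.round(c["origin"]),np.round(rot(c["attitude"]),3).tolist(),np.round(c["camera_matrix"],1).tolist())
    for q,z in Z.items():
        for r in landmark_of(n,q):
            print(q,round(r["conf"],2),np.round(r["xy"],1),np.round(onz(c,r["xy"],z),0))
E
```

```text
{'time': np.float64(0.0), 'joint_pos': array([ 1.151,  0.277,  1.506, -0.   ,  1.361, -0.121]), 'joint_vel': array([-0.001, -0.   , -0.   ,  0.001, -0.001, -0.   ]), 'tau': array([-1.0000e-03, -4.1678e+01, -2.4580e+01,  0.0000e+00,  1.1000e-02,
        0.0000e+00]), 'tool_pos': array([169.072, 549.039, 230.448]), 'tool_rot': array([-0.   ,  0.149,  0.989, -0.001]), 'contact_force': array([ 0.468,  0.156, -0.037]), 'ft_torque': array([-0.068,  0.022,  0.   ]), 'grasp_force': np.float64(0.0), 'gripper_width': np.float64(85.031)}
top ['pixels', 'camera_matrix', 'origin', 'attitude'] [ 410. -125. 1249.] [[0.001, 0.993, -0.117], [-1.0, -0.001, -0.012], [-0.012, 0.117, 0.993]] [[408.2, 0.0, 319.3], [0.0, 408.2, 199.6], [0.0, 0.0, 1.0]]
stage_1_mid 0.56 [318.6 207.1] [ 531. -109.   33.]
stage_1_mid 0.48 [364.6 166.1] [ 656. -248.   33.]
inlet_mid 0.77 [198.8 201.1] [543. 234.  92.]
impactor_seat 0.72 [202.7 199.8] [554. 242.  28.]
gauge_seat 0.88 [281.2 221.5] [489.   5.  14.]
tray_floor 0.76 [406.7 207.6] [ 532. -378.    4.]
timer 0.74 [240.6 155.1] [698. 136.   0.]
timer 0.58 [322.  206.1
[... 166 characters left out ...]
ls', 'camera_matrix', 'origin', 'attitude'] [467. 866. 573.] [[-0.996, 0.058, -0.074], [-0.091, -0.437, 0.895], [0.019, 0.898, 0.44]] [[367.1, 0.0, 314.8], [0.0, 367.1, 198.4], [0.0, 0.0, 1.0]]
inlet_mid 0.9 [295.7 272.2] [555. 245.  92.]
inlet_mid 0.61 [325.5 198.8] [ 515. -114.   92.]
impactor_seat 0.17 [293.4 270.7] [573. 157.  28.]
gauge_seat 0.91 [328.2 243.6] [497.   7.  14.]
tray_floor 0.78 [327.1 189.7] [ 523. -370.    4.]
timer 0.65 [319.8 218.3] [ 533. -158.   -0.]
timer 0.63 [249.6 274.4] [684. 148.   0.]
steel_cup 0.95 [235.7 305.1] [687. 258.   0.]
bottle 0.6 [252.9 248.6] [703.  36.   0.]
bottle 0.16 [357.8 201.2] [ 411. -297.    0.]
impactor 0.56 [302.2 303.7] [542. 237.   0.]
```

View pics/top0.png

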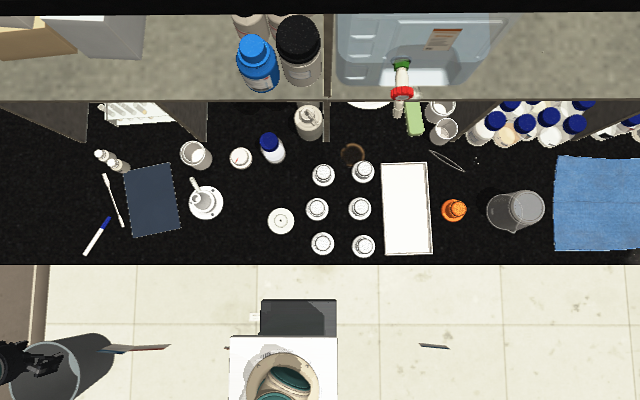

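View pics/side0.png

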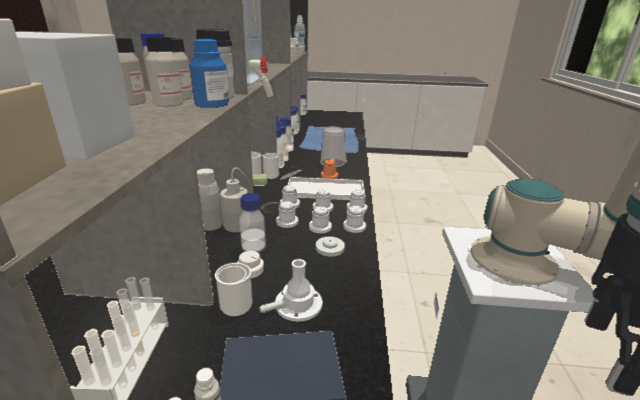

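Six white stages show at about (323,174), (364,170), (317,208), (360,208), (322,243) and (363,245). The gauge is at (281,221), the cone on its base at (205,202) and the tray at (406,208). The orange look-alike is at (454,210). The side view agrees with this. Next I refine the positions by silhouette fitting.

```bash
cat >> h.py <<'E'
STAGE=[(0,34),(12,34),(12,25),(54,25),(54,20),(61,20),(64.5,17.5)]
GAUGE=[(0,40),(14,40),(14,20),(21,20),(24.5,17.5)]
def sil(c,xy,prof,z0=0,S=8):
    m=np.zeros((400*S//4*1,640*S//4),np.uint8) if 0 else None
    a=np.linspace(0,2*np.pi,60);polys=[]
    for (z1,r1),(z2,r2) in zip(prof[:-1],prof[1:]):
        P=[proj(c,(xy[0]+r*np.cos(t),xy[1]+r*np.sin(t),z0+z)) for z,r in((z1,r1),(z2,r2)) for t in a]
        polys.append(cv2.convexHull(np.float32(P)))
    return polys
def fit(c,xy,prof,z0=0,thr=75,S=10):
    g=cv2.cvtColor(c["pixels"],cv2.COLOR_RGB2GRAY);xy=np.array(xy,float)
    top=prof[-1][0]+z0;u0=proj(c,(*xy,z0+top/3)).astype(int);w=20
    x0,y0=u0-w;crop=g[y0:y0+2*w,x0:x0+2*w].astype(float)
    bg=np.percentile(crop,15)
    t=np.clip(cv2.resize(crop,None,fx=S,fy=S,interpolation=cv2.INTER_CUBIC),0,255)>thr
    def m_of(p):
        m=np.zeros(t.shape,np.uint8)
        for q in sil(c,p,prof,z0): cv2.fillConvexPoly(m,np.int32(np.round((q-[x0,y0]+.5)*S-.5)),1)
        return m>0
    best=None
    from scipy.optimize import minimize
    f=lambda p:-(np.sum(m_of(p)&t)/np.sum(m_of(p)|t))
    r=minimize(f,xy,method="Nelder-Mead",options=dict(initial_simplex=[xy,xy+[8,0],xy+[0,8]],xatol=.2,fatol=1e-4))
    return r.x,-r.fun
E
python3 - <<'E'
from h import *
c=cams.camera("top");d=cams.camera("side")
for uv in [(323,175),(364,171),(317,208),(360,208),(322,243),(363,245)]:
    p=onz(c,uv,40)[:2]
    a=fit(c,p,STAGE);b=fit(d,a[0],STAGE)
    print(uv,np.round(a[0],1),round(a[1],3),"side",np.round(b[0],1),round(b[1],3))
a=fit(c,(491,6),GAUGE);b=fit(d,a[0],GAUGE);print("gauge",a,b)
# tray: white rect corner fit
g=cv2.cvtColor(c["pixels"],cv2.COLOR_RGB2GRAY)
m=(g[155:262,372:440]>120).astype(np.uint8);n,l,s,ce=cv2.connectedComponentsWithStats(m);k=1+np.argmax(s[1:,4])
q=cv2.boxPoints(cv2.minAreaRect(np.argwhere(l==k)[:,::-1].astype(np.float32)))+[372,155]
print("tray",[np.round(onz(c,u,18)[:2]) for u in q],np.round(q))
for n,cc in(("top",c),("side",d)):
  for q,z in(("inlet_mid",92),("gauge_seat",14),("impactor",0)):
    print(n,q,[(round(r["conf"],2),np.round(onz(cc,r["xy"],z))[:2]) for r in landmark_of(n,q)[:2]])
CONE=[(44,13),(84,13)]
u=proj(c,(548,238,112));v=proj(d,(548,238,112));print(u,v)
o=[cv2.resize(x["pixels"][int(w[1])-35:int(w[1])+45,int(w[0])-40:int(w[0])+40],(400,400),interpolation=2) for x,w in((c,u),(d,v))]
cv2.imwrite("pics/cone.png",np.hstack(o)[:,:,::-1])
E
```

```text
(323, 175) [ 633.9 -122.2] 0.95 side [ 634.  -121.2] 0.646
(364, 171) [ 644.5 -244. ] 0.818 side [ 644.7 -237.7] 0.402
(317, 208) [ 528.2 -102. ] 0.945 side [ 529.  -101.2] 0.624
(360, 208) [ 530.4 -232.7] 0.946 side [ 530.7 -214.9] 0.334
(322, 243) [ 423.6 -120.3] 0.939 side [ 424.8 -117.2] 0.649
(363, 245) [ 415.1 -242.3] 0.947 side [ 418.2 -219. ] 0.334
gauge (array([492.28829765,   7.80715084]), np.float64(0.9734411287083763)) (array([492.63676834,   6.62106609]), np.float64(0.6738148828346152))
tray [array([ 668., -296.]), array([ 676., -442.]), array([ 394., -448.]), array([ 387., -306.])] [[380. 163.]
 [428. 161.]
 [433. 253.]
 [385. 256.]]
top inlet_mid [(0.7, array([544., 229.])), (0.19, array([677.,  14.]))]
top gauge_seat [(0.55, array([492.,  -4.]))]
top impactor [(0.72, array([551., 236.])), (0.26, array([686., 126.]))]
side inlet_mid [(0.61, array([549., 248.]))]
side gauge_seat []
side impactor [(0.6, array([552., 226.])), (0.15, array([ 415., -321.]))]
[195.19758547 198.42550045] [299.32055765 262.69725452]
```

View pics/cone.png

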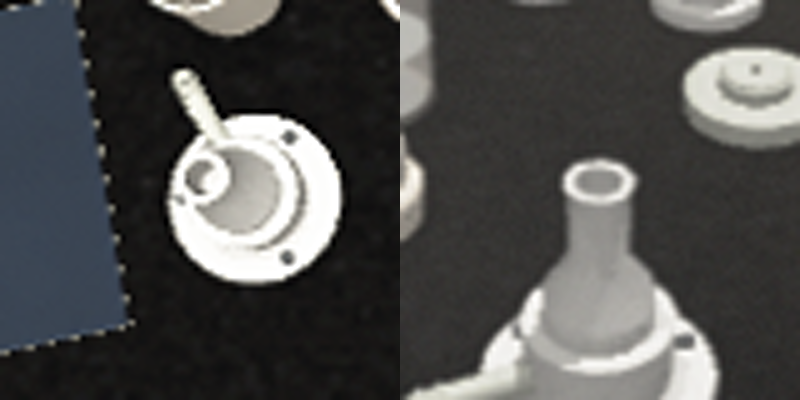

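The tube's top ring sits at about (195.8, 198.2) in the top picture and (298.4, 263) in the side one. That puts the cone axis near (548.5, 236.5) mm, which matches both cameras. I now move above the cone.

Request:
{"method": "send_rows", "body": {"fingers": [85,85,85,85,85,85,85,85,85,85,85,85,85,85,85,85,85,85,85], "offset": [[0,0,0],[0,0,0],[0,0,0],[-27.1,-22.3,0],[-27.1,-22.3,0],[-27.1,-22.3,0],[-27.1,-22.3,0],[-27.1,-22.3,0],[-27.1,-22.3,0],[-27.1,-22.3,0],[-27.1,-22.3,0],[-27.1,-22.3,0],[-27.1,-22.3,0],[-27.1,-22.3,0],[-27.1,-22.3,0],[-27.1,-22.3,0],[-27.1,-22.3,0],[0,0,0],[0,0,0]], "angular": [[0,0,-0.1],[0,0,-0.1],[0,0,-0.0985],[0,0,0],[0,0,0],[0,0,0],[0,0,0],[0,0,0],[0,0,0],[0,0,0],[0,0,0],[0,0,0],[0,0,0],[0,0,0],[0,0,0],[0,0,0],[0,0,0],[0,0,0],[0,0,0]], "force": 20}}

```text
time: 2.98
tool_pos: [549.8, 235.9, 230.8]
tool_rot: [-0.0, 0.002, 1.0, 0.0]
contact_force: [0.3, 1.1, -0.7]
gripper_width: 85.2
grasp_force: 0.0
```

Request:
{"method": "send_rows", "body": {"fingers": [85,85,85,85,85,85,20,20,20,20,20,20,20,20,20,20,20], "offset": [[1,0.5,30],[0,0,30],[0,0,30],[0,0,35],[0,0,33],[0,0,0],[0,0,0],[0,0,0],[0,0,0],[0,0,0],[0,0,0],[0,0,0],[0,0,0],[0,0,0],[0,0,0],[0,0,0],[0,0,0]], "angular": [[0,0,-0.004],[0,0,0],[0,0,0],[0,0,0],[0,0,0],[0,0,0],[0,0,0],[0,0,0],[0,0,0],[0,0,0],[0,0,0],[0,0,0],[0,0,0],[0,0,0],[0,0,0],[0,0,0],[0,0,0]]}}

```text
time: 4.4
tool_pos: [548.8, 238.7, 75.1]
tool_rot: [0.002, -0.002, 1.0, 0.001]
contact_force: [-0.8, 2.4, 6.7]
gripper_width: 25.7
grasp_force: 23.0
```

Request:
{"method": "send_rows", "body": {"fingers": [26,60,60,60,60,60,60,60,60,60,60,60,60,60,60,60,60,60,60], "offset": [[0,2.3,0],[0,0,0],[0,0,-2],[0,0,0],[0,0,0],[0,0,0],[0,0,0],[0,0,0],[0,0,0],[0,0,0],[0,0,0],[0,0,0],[0,0,0],[0,0,0],[0,0,0],[0,0,0],[0,0,0],[0,0,0],[0,0,0]], "angular": [[0,0,0],[0,0,0],[0,0,0],[0,0,0],[0,0,-0.12083],[0,0,-0.12083],[0,0,-0.12083],[0,0,-0.12083],[0,0,-0.12083],[0,0,-0.12083],[0,0,-0.12083],[0,0,-0.12083],[0,0,-0.12083],[0,0,-0.12083],[0,0,-0.12083],[0,0,-0.12083],[0,0,-0.12083],[0,0,0],[0,0,0]]}}

```text
time: 5.98
tool_pos: [537.2, 263.6, 72.9]
tool_rot: [-0.009, -0.694, 0.72, -0.023]
contact_force: [0.1, -0.1, 0.4]
gripper_width: 59.6
grasp_force: 0.0
```

Request:
{"method": "send_rows", "body": {"fingers": [20,20,20,20,20,20,20,20], "offset": [[0,0,0],[0,0,0],[0,0,0],[0,0,0],[0,0,0],[0,0,0],[0,0,0],[0,0,0]], "angular": [[0,0,0],[0,0,0],[0,0,0],[0,0,0],[0,0,0],[0,0,0],[0,0,0],[0,0,0]]}}

```text
time: 6.65
tool_pos: [538.3, 262.7, 73.5]
tool_rot: [-0.009, -0.693, 0.721, -0.024]
contact_force: [1.3, 2.2, 1.5]
gripper_width: 20.1
grasp_force: 0.8
```

Run:
```python
from h import *
s=robot.read_state();print({k:np.round(s[k],3) for k in s})
print(R.from_matrix(rot(s["tool_rot"])).as_matrix().round(3))
c=cams.camera("top");d=cams.camera("side")
o=[cv2.resize(x["pixels"][int(w[1])-40:int(w[1])+40,int(w[0])-40:int(w[0])+40],(400,400),interpolation=2) for x,w in((c,(200,200)),(d,(299,270)))]
cv2.imwrite("pics/cone2.png",np.hstack(o)[:,:,::-1])
```

```text
{'time': np.float64(6.65), 'joint_pos': array([ 0.369,  0.438,  1.677, -0.059,  1.025, -2.704]), 'joint_vel': array([ 0.002,  0.001,  0.001,  0.001,  0.002, -0.   ]), 'tau': array([-5.5100e-01, -4.6292e+01, -1.9155e+01, -4.8200e-01,  5.3400e-01,
        2.9000e-02]), 'tool_pos': array([538.268, 262.738,  73.464]), 'tool_rot': array([-0.009, -0.693,  0.721, -0.024]), 'contact_force': array([1.31 , 2.24 , 1.509]), 'ft_torque': array([ 0.257, -0.208,  0.04 ]), 'grasp_force': np.float64(0.794), 'gripper_width': np.float64(20.072)}
[[-0.039 -0.999  0.02 ]
 [-0.998  0.038 -0.046]
 [ 0.045 -0.022 -0.999]]
```

View pics/cone2.png

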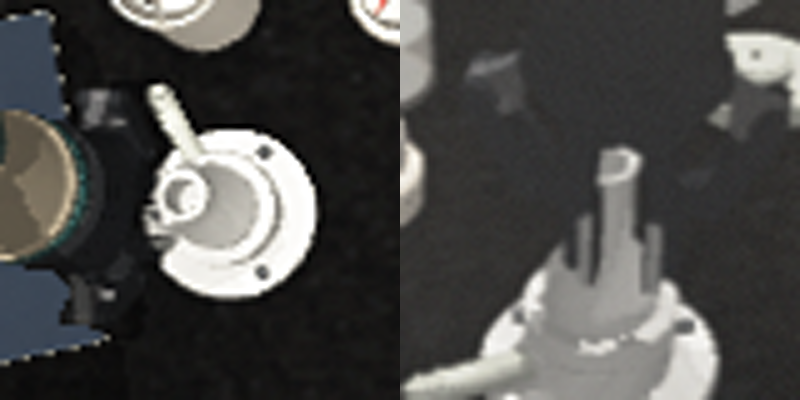

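j6 ran into its limit, so the grip missed. The cone is still seated. I raise the tool, then turn the other way.

Request:
{"method": "send_rows", "body": {"fingers": [30,60,60,60,60,60,60,60,60,60,60,60,60,60,60,60,60,60,60,60], "offset": [[0,0,-2],[0,0,-30],[0,0,-30],[0,0,-10],[0,0,0],[0,0,0],[0,0,0],[0,0,0],[0,0,0],[0,0,0],[0,0,0],[0,0,0],[0,0,0],[0,0,0],[0,0,0],[0,0,0],[0,0,0],[0,0,0],[0,0,0],[0,0,0]], "angular": [[0,0,0],[0,0,0],[0,0,0],[0,0,0.1],[-0.02,-0.046,0],[0,0,0.12],[0,0,0.12],[0,0,0.12],[0,0,0.12],[0,0,0.12],[0,0,0.12],[0,0,0.12],[0,0,0.12],[0,0,0.12],[0,0,0.12],[0,0,0.12],[0,0,0.12],[0,0,0.12],[0,0,0.12],[0,0,0.12]]}}

```text
time: 8.42
tool_pos: [535.4, 266.0, 144.8]
tool_rot: [0.002, 0.186, 0.982, 0.0]
contact_force: [-0.2, 0.5, -0.6]
gripper_width: 59.8
grasp_force: 0.0
```

Request:
{"method": "send_rows", "body": {"fingers": [60,60,60,60,60,60,60,60,60,60,60,60], "offset": [[0,0,0],[0,0,0],[0,0,0],[0,0,0],[0,0,0],[0,0,0],[0,0,0],[0,0,0],[0,0,0],[0,0,0],[0,0,0],[0,0,0]], "angular": [[0,0,0.12],[0,0,0.12],[0,0,0.12],[0,0,0.12],[0,0,0.12],[0,0,0.12],[0,0,0.12],[0,0,0.12],[0,0,0.12],[0,0,0.1],[0,0,0],[0,0,0]]}}

```text
time: 9.42
tool_pos: [535.8, 266.2, 144.9]
tool_rot: [0.002, 0.698, 0.716, 0.002]
contact_force: [0.2, 0.7, -0.0]
gripper_width: 59.9
grasp_force: 0.0
```

Request:
{"method": "send_rows", "body": {"fingers": [60,60,60,60,60,60,20,20,20,20,20,20,20,20,20,20], "offset": [[0,0,0],[-27.2,12.8,0],[0,0,5],[0,0,32],[0,0,32],[0,0,0],[0,0,0],[0,0,0],[0,0,0],[0,0,0],[0,0,0],[0,0,0],[0,0,0],[0,0,0],[0,0,0],[0,0,0]], "angular": [[0.0057,0,0.0254],[0,0,0],[0,0,0],[0,0,0],[0,0,0],[0,0,0],[0,0,0],[0,0,0],[0,0,0],[0,0,0],[0,0,0],[0,0,0],[0,0,0],[0,0,0],[0,0,0],[0,0,0]]}}

```text
time: 10.75
tool_pos: [550.9, 240.0, 78.0]
tool_rot: [0.001, 0.708, 0.706, 0.003]
contact_force: [1.8, 0.9, 6.9]
gripper_width: 25.6
grasp_force: 22.7
```

Request:
{"method": "send_rows", "body": {"fingers": [20,20,20,20,20,20,20,20,20,20,20], "offset": [[0,0,0],[0,0,-7],[0,0,-10],[0,0,-30],[0,0,-30],[-28.5,-27,0],[-28.5,-27,0],[-28.5,-27,0],[-28.5,-27,0],[0,0,0],[0,0,0]], "angular": [[0,0,0],[0,0,0],[0,0,0],[0,0,0],[0,0,0],[0,0,0],[0,0,0],[0,0,0],[0,0,0],[0,0,0],[0,0,0]], "force": 40}}

```text
time: 11.67
tool_pos: [437.9, 124.5, 153.2]
tool_rot: [-0.001, 0.709, 0.705, -0.0]
contact_force: [0.9, 0.5, -1.7]
gripper_width: 24.7
grasp_force: 40.2
```

Request:
{"method": "send_rows", "body": {"fingers": [20,20,20,20,20,20,20,20], "offset": [[0,0,30],[0,0,30],[0,0,25],[0,0,10],[0,0,5],[0,0,3],[0,0,1],[0,0,0]], "angular": [[0,0,0],[0,0,0],[0,0,0],[0,0,0],[0,0,0],[0,0,0],[0,0,0],[0,0,0]]}}

```text
time: 12.33
tool_pos: [441.2, 126.3, 50.0]
tool_rot: [-0.0, 0.708, 0.706, 0.001]
contact_force: [-1.9, -0.5, 0.9]
gripper_width: 25.2
grasp_force: 40.7
```

Request:
{"method": "send_rows", "body": {"fingers": [60,60,60,60,70,70,70,70,70,70,70,70,70,70,70], "offset": [[0,0,0],[0,0,0],[0,0,0],[0,0,-30],[0,0,-40],[-35,-2.4,0],[-35,-2.4,0],[-35,-2.4,0],[-35,-2.4,0],[-35,-2.4,0],[-35,-2.4,0],[-35,-2.4,0],[0,0,0],[0,0,0],[0,0,0]], "angular": [[0,0,0],[0,0,0],[0,0,0],[0,0,0],[0,0,0],[0,0,0],[0,0,0],[0,0,0],[0,0,0],[0,0,0],[0,0,0],[0,0,0],[0,0,0],[0,0,0],[0,0,0]]}}

```text
time: 13.58
tool_pos: [423.2, -119.0, 118.7]
tool_rot: [-0.0, 0.709, 0.705, 0.001]
contact_force: [-0.6, -0.2, 0.2]
gripper_width: 69.8
grasp_force: 0.0
```

```bash
cat >> h.py <<'E'
CONE=[(0,34),(12,34),(12,25),(26,25),(44,13),(84,13)]
FOOT=[(0,52),(6,52)]
def st(n=1):
    s=robot.read_state();print("t",round(float(s["time"]),2),"q",np.round(s["joint_pos"],3),"p",np.round(s["tool_pos"],1),"rot",np.round(s["tool_rot"],4),"w",round(float(s["gripper_width"]),1),"F",np.round(s["contact_force"],1))
    return s
E
python3 - <<'E'
from h import *
st();c=cams.camera("top");st()
print("cone",fit(c,(440,125),CONE));print("gauge",fit(c,(492,8),GAUGE))
# base spigot landmarks now visible
d=cams.camera("side")
for n,cc in(("top",c),("side",d)):
    print(n,[(round(r["conf"],2),np.round(onz(cc,r["xy"],28))[:2]) for r in landmark_of(n,"impactor_seat")[:2]])
u=proj(c,(550,238,33));v=proj(d,(550,238,33));print(u,v)
o=[cv2.resize(x["pixels"][int(w[1])-25:int(w[1])+25,int(w[0])-25:int(w[0])+25],(400,400),interpolation=2) for x,w in((c,u),(d,v))]
cv2.imwrite("pics/base.png",np.hstack(o)[:,:,::-1])
E
```

```text
t 13.58 q [-0.434  0.173  1.955  0.003  1.013 -0.431] p [ 423.2 -119.   118.7] rot [-1.000e-04  7.087e-01  7.055e-01  1.100e-03] w 69.8 F [-0.6 -0.2  0.2]
t 13.63 q [-0.433  0.173  1.956  0.002  1.013 -0.431] p [ 423.1 -118.4  118.7] rot [-2.000e-04  7.082e-01  7.060e-01  1.000e-03] w 70.0 F [-0.4  0.6 -0.4]
cone (array([439.49755293, 124.52191079]), np.float64(0.9659167577879627))
gauge (array([492.2943306 ,   8.20928383]), np.float64(0.7408925884512914))
top [(0.92, array([554., 248.])), (0.75, array([673., 247.]))]
side [(0.83, array([556., 241.])), (0.23, array([492.,  27.]))]
[203.44894351 200.92216843] [298.38238166 292.18374755]
```

View pics/base.png

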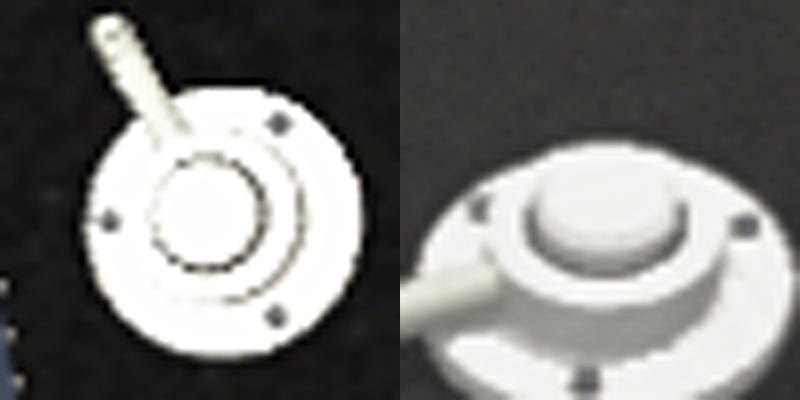

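The base, now bare, shows its spigot ring at about (203.6, 201.2) in the top picture. Nothing there has moved. I grip the first stage.

Request:
{"method": "send_rows", "body": {"fingers": [70,70,70,70,70,45,45,45,45,45,45,45], "offset": [[0,0,30],[0,0,30],[0,0,30],[0,0,14],[0,0,0],[0,0,0],[0,0,0],[0,0,0],[0,0,0],[0,0,0],[0,0,0],[0,0,0]], "angular": [[0,0,0],[0,0,0],[0,0,0],[0,0,0],[0,0,0],[0,0,0],[0,0,0],[0,0,0],[0,0,0],[0,0,0],[0,0,0],[0,0,0]], "force": 40}}

```text
time: 14.78
tool_pos: [424.0, -119.1, 15.7]
tool_rot: [0.001, 0.708, 0.706, 0.001]
contact_force: [0.2, 0.9, 6.5]
gripper_width: 48.9
grasp_force: 42.0
```

Run:
```python
from h import *
st();c=cams.camera("top")
for z in (0,6,8,10): print(z,onz(c,(205.56,202.2),z))
for z in (28,38.5): print(z,onz(c,(203.56,201.2),z))
for h in (6,10): print(h,fit(c,(550,238),[(0,52),(h,52),(h,34),(28,34),(28,20),(35,20),(38.5,17)]))
```

```text
t 14.78 q [-0.434  0.32   2.092  0.003  0.726 -0.432] p [ 424.  -119.1   15.7] rot [0.0009 0.7083 0.7059 0.0014] w 48.9 F [0.2 0.9 6.5]
0 [549.82036382 241.16141019   0.        ]
6 [549.14886149 239.40426513   6.        ]
8 [548.92502738 238.81855011   8.        ]
10 [548.70119327 238.23283509  10.        ]
28 [549.73038041 239.12555355  28.        ]
38.5 [548.5290826  235.99755222  38.5       ]
6 (array([549.12060547, 240.48803711]), np.float64(0.9135508860657876))
10 (array([548.78688729, 239.75734526]), np.float64(0.9299611675814528))
```

Request:
{"method": "send_rows", "body": {"fingers": [45,45,45,45,45,45,45,45,45,45,45,45], "offset": [[0,0,-5],[0,0,-25],[0,0,-30],[32.1,17.4,0],[32.1,17.4,0],[32.1,17.5,0],[32,17.5,0],[0,0,0],[0,0,0],[0,0,20],[0,0,13],[0,0,0]], "angular": [[0,0,0],[0,0,0],[0,0,0],[0,0,0],[0,0,0],[0,0,0],[0,0,0],[0,0,0],[0,0,0],[0,0,0],[0,0,0],[0,0,0]]}}

```text
time: 15.83
tool_pos: [491.8, 8.1, 40.3]
tool_rot: [-0.001, 0.709, 0.706, -0.0]
contact_force: [0.2, 0.6, -2.1]
gripper_width: 49.3
grasp_force: 42.3
```

Run:
```python
from h import *
st();c=cams.camera("top");d=cams.camera("side");st()
print("gauge seat lm",[(round(r["conf"],2),np.round(onz(c,r["xy"],14))[:2]) for r in landmark_of("top","gauge_seat")[:2]])
v=proj(c,(493,8,30));w=proj(d,(493,8,30))
o=[cv2.resize(x["pixels"][int(w[1])-25:int(w[1])+25,int(w[0])-25:int(w[0])+25],(400,400),interpolation=2) for x,w in((c,v),(d,w))]
cv2.imwrite("pics/g1.png",np.hstack(o)[:,:,::-1])
```

```text
t 15.83 q [-1.260e-01  3.450e-01  1.952e+00  1.000e-03  8.470e-01 -1.220e-01] p [491.8   8.1  40.3] rot [-1.100e-03  7.087e-01  7.056e-01 -3.000e-04] w 49.3 F [ 0.2  0.6 -2.1]
t 15.93 q [-1.26e-01  3.43e-01  1.95e+00  1.00e-03  8.50e-01 -1.22e-01] p [492.3   8.1  41.7] rot [-7.000e-04  7.087e-01  7.055e-01 -1.000e-04] w 48.9 F [ 0.2  0.3 -2.3]
gauge seat lm [(0.6, array([486.,  -2.]))]
```

View pics/g1.png

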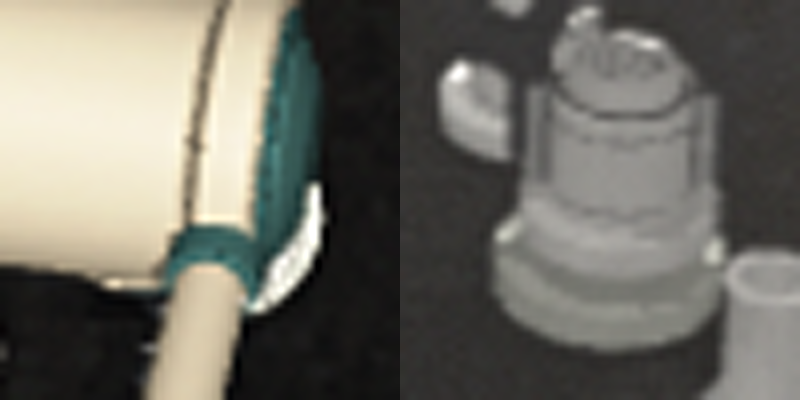

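Request:
{"method": "send_rows", "body": {"fingers": [45,45,45,45,45], "offset": [[0,0,2],[0,0,2],[0,0,2],[0,0,0],[0,0,0]], "angular": [[0,0,0],[0,0,0],[0,0,0],[0,0,0],[0,0,0]]}}

```text
time: 16.4
tool_pos: [494.3, 8.3, 37.4]
tool_rot: [0.001, 0.708, 0.706, 0.001]
contact_force: [-1.8, -1.9, 8.8]
gripper_width: 48.8
grasp_force: 43.6
```

Run:
```python
from h import *
d=cams.camera("side");st()
o=proj(d,(493,8,30)).astype(int)-25;print(o)
for p in ((492,8,58),(493.5,9,58),(492.3,8,7),(493.5,9,7)): print(p,(proj(d,p)-o+.5)*8+[400,0])
```

```text
t 16.45 q [-0.124  0.349  1.954  0.     0.835 -0.121] p [494.3   8.3  37.4] rot [0.0013 0.7082 0.706  0.0011] w 49.0 F [-2.  -1.3  8.7]
[304 213]
(492, 8, 58) [617.86653909 141.41700663]
(493.5, 9, 58) [613.29009849 142.65102547]
(492.3, 8, 7) [611.3273055  267.79109778]
(493.5, 9, 7) [607.71141232 269.15348118]
```

Request:
{"method": "send_rows", "body": {"fingers": [45,45,45,45,45,45,45,45,45,45], "offset": [[0,0,2],[2,0,0],[-2,0,0],[-2,0,0],[2,0,0],[0,2,0],[0,-2,0],[0,-2,0],[0,2,0],[0,0,0]], "angular": [[0,0,0],[0,0,0],[0,0,0],[0,0,0],[0,0,0],[0,0,0],[0,0,0],[0,0,0],[0,0,0],[0,0,0]]}}

```text
time: 17.28
tool_pos: [494.4, 8.2, 37.0]
tool_rot: [0.002, 0.708, 0.706, 0.001]
contact_force: [-4.8, -3.0, 22.2]
gripper_width: 48.8
grasp_force: 44.7
```

Run:
```python
from h import *
d=cams.camera("side");s=st()
o=proj(d,(493,8,30)).astype(int)-30
cv2.imwrite("pics/g2.png",cv2.resize(d["pixels"][o[1]:o[1]+60,o[0]:o[0]+60],(600,600),interpolation=2)[:,:,::-1])
```

```text
t 17.33 q [-0.124  0.35   1.955 -0.     0.833 -0.121] p [494.4   8.2  37. ] rot [0.0016 0.7081 0.7061 0.0012] w 49.3 F [-5.1 -2.1 21.7]
```

View pics/g2.png

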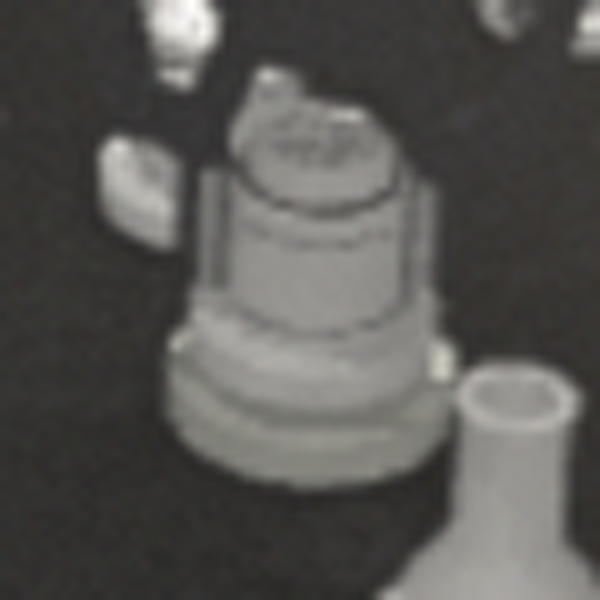

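That settles it: the contact is firm at tool z 37, about 8 mm above home, and wiggling brought no drop. This stage is tight, so it goes to the tray.

Request:
{"method": "send_rows", "body": {"fingers": [45,45,45,45,45,45,45,45,45,45,45,45,45,45,45,45,45,45], "offset": [[0,0,-10],[0,0,-30],[0,0,-35],[-32,-3.85,0],[-32,-3.85,0],[-32,-3.85,0],[-32,-3.85,0],[-32,-3.85,0],[-32,-3.85,0],[-32,-3.85,0],[-32,-3.85,0],[-32,-3.85,0],[-32,-3.85,0],[-32,-3.85,0],[-32,-3.85,0],[0,0,0],[0,0,0],[0,0,0]], "angular": [[0,0,0],[0,0,0],[0,0,0],[0,0,0],[0,0,0],[0,0,0],[0,0,0],[0,0,0],[0,0,0],[0,0,0],[0,0,0],[0,0,0],[0,0,0],[0,0,0],[0,0,0],[0,0,0],[0,0,0],[0,0,0]]}}

```text
time: 18.83
tool_pos: [445.3, -374.2, 108.0]
tool_rot: [-0.001, 0.709, 0.706, 0.001]
contact_force: [-0.7, 0.4, -2.1]
gripper_width: 49.4
grasp_force: 42.6
```

Request:
{"method": "send_rows", "body": {"fingers": [45,45,45,45,45,45,62,62,62,65,70,70,70,70,70,70,70], "offset": [[0,0,35],[0,0,35],[0,0,12],[0,0,4],[0,0,2],[0,0,0],[0,0,0],[0,0,0],[0,0,0],[0,0,-40],[0,0,-40],[33.2,-7.2,0],[33.2,-7.2,0],[33.2,-7.2,0],[33.2,-7.2,0],[0,0,0],[0,0,0]], "angular": [[0,0,0],[0,0,0],[0,0,0],[0,0,0],[0,0,0],[0,0,0],[0,0,0],[0,0,0],[0,0,0],[0,0,0],[0,0,0],[0,0,0],[0,0,0],[0,0,0],[0,0,0],[0,0,0],[0,0,0]]}}

```text
time: 20.25
tool_pos: [417.3, -240.7, 101.4]
tool_rot: [0.001, 0.708, 0.707, 0.001]
contact_force: [0.2, -1.0, 0.4]
gripper_width: 69.9
grasp_force: 0.0
```

Run:
```python
from h import *
st();c=cams.camera("top");st();save(c,"t2")
print("tray stage",fit(c,(446,-375),STAGE,4,130));print("gauge",fit(c,(492,8),GAUGE))
print("stage?",fit(c,(415,-242),STAGE))
```

```text
t 20.25 q [-0.669  0.251  1.898  0.002  0.99  -0.669] p [ 417.3 -240.7  101.4] rot [0.0008 0.7076 0.7067 0.0009] w 69.9 F [ 0.2 -1.   0.4]
t 20.3 q [-0.67   0.253  1.896  0.002  0.99  -0.669] p [ 418.3 -242.3  101.5] rot [0.0016 0.7079 0.7063 0.0008] w 70.0 F [0.1 0.4 0.5]
tray stage (array([ 475.90087318, -400.96233177]), np.float64(0.26926864831679115))
gauge (array([492.57710032,   7.84026656]), np.float64(0.9755303507666456))
stage? (array([ 416.01583862, -265.74971008]), np.float64(0.36175415003885886))
```

View pics/t2.png

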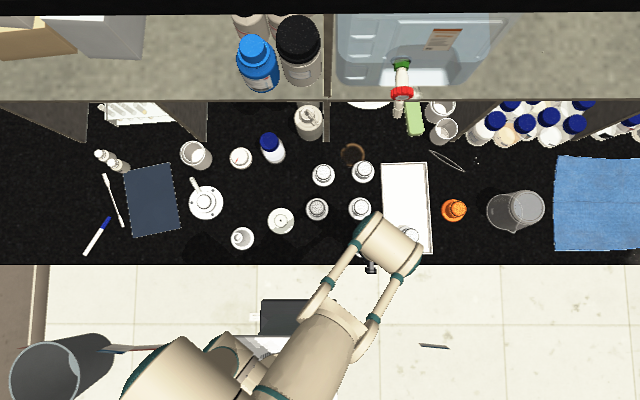

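The top picture shows the tight stage standing in the tray at about (410, 238), the gauge unmoved and the cone at (242, 238). I grip the next stage and carry it to the gauge.

Request:
{"method": "send_rows", "body": {"fingers": [70,70,70,70,45,45,45,45,45,45,45,45], "offset": [[0,0,30],[0,0,30],[0,0,20],[0,0,7],[0,0,0],[0,0,0],[0,0,0],[0,0,0],[0,0,0],[0,0,0],[0,0,0],[0,0,0]], "angular": [[0,0,0],[0,0,0],[0,0,0],[0,0,0],[0,0,0],[0,0,0],[0,0,0],[0,0,0],[0,0,0],[0,0,0],[0,0,0],[0,0,0]]}}

```text
time: 21.3
tool_pos: [417.7, -241.9, 13.8]
tool_rot: [0.0, 0.708, 0.706, 0.001]
contact_force: [-0.0, -0.2, -1.7]
gripper_width: 49.3
grasp_force: 41.6
```

Request:
{"method": "send_rows", "body": {"fingers": [45,45,45,45,45,45,45,45,45,45,45,45,45,45,45], "offset": [[0,0,-10],[0,0,-35],[0,0,-35],[31.3,9.7,0],[31.3,9.7,0],[31.3,9.7,0],[31.3,9.7,0],[31.3,9.7,0],[31.3,9.7,0],[31.3,9.7,0],[31.1,9.1,0],[0,0,0],[0,0,0],[0,0,0],[0,0,0]], "angular": [[0,0,0],[0,0,0],[0,0,0],[0,0,0],[0,0,0],[0,0,0],[0,0,0],[0,0,0],[0,0,0],[0,0,0],[0,0,0],[0,0,0],[0,0,0],[0,0,0],[0,0,0]]}}

```text
time: 22.55
tool_pos: [495.0, 7.2, 93.8]
tool_rot: [-0.0, 0.709, 0.706, 0.0]
contact_force: [0.8, 0.4, -1.4]
gripper_width: 49.2
grasp_force: 42.6
```

Request:
{"method": "send_rows", "body": {"fingers": [45,45,45,45,45,45,45,45,45], "offset": [[0,0,30],[0,0,20],[0,0,5],[0,0,2],[0,0,2],[0,0,2],[0,0,2],[0,0,0],[0,0,0]], "angular": [[0,0,0],[0,0,0],[0,0,0],[0,0,0],[0,0,0],[0,0,0],[0,0,0],[0,0,0],[0,0,0]]}}

```text
time: 23.3
tool_pos: [494.8, 7.0, 35.2]
tool_rot: [0.001, 0.708, 0.706, 0.0]
contact_force: [-9.3, -2.2, 27.9]
gripper_width: 49.2
grasp_force: 45.5
```

Request:
{"method": "send_rows", "body": {"fingers": [45,45,45,45], "offset": [[0,0,-2],[0,-1.5,0],[0,-1.5,0],[0,0,0]], "angular": [[0,0,0],[0,0,0],[0,0,0],[0,0,0]]}}

```text
time: 23.63
tool_pos: [494.4, 6.8, 35.6]
tool_rot: [0.002, 0.708, 0.706, 0.002]
contact_force: [-1.1, -3.0, 8.4]
gripper_width: 48.8
grasp_force: 43.2
```

Request:
{"method": "send_rows", "body": {"fingers": [45,45,45,45], "offset": [[2,0,0],[0,0,0],[-2,0,0],[-2,0,0]], "angular": [[0,0,0],[0,0,0],[0,0,0],[0,0,0]]}}

```text
time: 23.97
tool_pos: [494.3, 5.9, 35.4]
tool_rot: [0.001, 0.709, 0.705, 0.003]
contact_force: [-0.3, 6.0, 6.4]
gripper_width: 48.9
grasp_force: 43.3
```

Tight again: it seats on the chamfer 8 mm above home and stays put when nudged. It goes to the tray's middle slot.

Request:
{"method": "send_rows", "body": {"fingers": [45,45,45,45,45,45,45,45,45,45,45,45,45,45,45,45,45,45], "offset": [[0,0,-10],[0,0,-30],[0,0,-30],[-31.4,3.2,0],[-31.4,3.2,0],[-31.4,3.2,0],[-31.4,3.2,0],[-31.4,3.2,0],[-31.4,3.2,0],[-31.4,3.2,0],[-31.4,3.2,0],[-31.4,3.2,0],[-31.4,3.2,0],[-31.4,3.2,0],[-31.4,3.2,0],[0,0,0],[0,0,0],[0,0,0]], "angular": [[0,0,0],[0,0,0],[0,0,0],[0,0,0],[0,0,0],[0,0,0],[0,0,0],[0,0,0],[0,0,0],[0,0,0],[0,0,0],[0,0,0],[0,0,0],[0,0,0],[0,0,0],[0,0,0],[0,0,0],[0,0,0]]}}

```text
time: 25.47
tool_pos: [529.1, -370.9, 102.9]
tool_rot: [-0.0, 0.709, 0.705, 0.001]
contact_force: [-0.3, 1.0, -2.5]
gripper_width: 49.2
grasp_force: 42.8
```

Request:
{"method": "send_rows", "body": {"fingers": [45,45,45,45,45,45,62,62,62,65,70,70,70,70,70,70,70], "offset": [[0,3,30],[0,0,35],[0,0,14],[0,0,4],[0,0,2],[0,0,0],[0,0,0],[0,0,0],[0,0,0],[0,0,-40],[0,0,-40],[34.8,0,0],[34.8,0,0],[34.8,0,0],[34.8,0,0],[0,0,0],[0,0,0]], "angular": [[0,0,0],[0,0,0],[0,0,0],[0,0,0],[0,0,0],[0,0,0],[0,0,0],[0,0,0],[0,0,0],[0,0,0],[0,0,0],[0,0,0],[0,0,0],[0,0,0],[0,0,0],[0,0,0],[0,0,0]]}}

```text
time: 26.88
tool_pos: [533.2, -230.1, 98.4]
tool_rot: [0.001, 0.707, 0.707, 0.001]
contact_force: [0.5, -0.2, 0.4]
gripper_width: 70.0
grasp_force: 0.0
```

Run:
```python
from h import *
st();c=cams.camera("top");st();save(c,"t3")
print("gauge",fit(c,(492,8),GAUGE),[(round(r["conf"],2),np.round(onz(c,r["xy"],14))[:2]) for r in landmark_of("top","gauge_seat")[:2]])
```

```text
t 26.88 q [-0.528  0.386  1.692  0.002  1.062 -0.529] p [ 533.2 -230.1   98.4] rot [6.000e-04 7.072e-01 7.070e-01 1.000e-03] w 70.0 F [ 0.5 -0.2  0.4]
t 26.93 q [-5.300e-01  3.870e-01  1.690e+00  1.000e-03  1.062e+00 -5.290e-01] p [ 533.6 -231.7   98.4] rot [0.0011 0.7077 0.7065 0.0009] w 69.6 F [ 0.6 -0.3  0.4]
gauge (array([492.41510808,   7.79316974]), np.float64(0.9843235644762363)) [(0.78, array([482.,  -1.]))]
```

Request:
{"method": "send_rows", "body": {"fingers": [70,70,70,70,45,45,45,45,45,45,45,45], "offset": [[0,0,30],[0,0,30],[0,0,17],[0,0,7],[0,0,0],[0,0,0],[0,0,0],[0,0,0],[0,0,0],[0,0,0],[0,0,0],[0,0,0]], "angular": [[0,0,0],[0,0,0],[0,0,0],[0,0,0],[0,0,0],[0,0,0],[0,0,0],[0,0,0],[0,0,0],[0,0,0],[0,0,0],[0,0,0]]}}

```text
time: 27.98
tool_pos: [533.2, -231.6, 13.9]
tool_rot: [0.0, 0.708, 0.706, 0.001]
contact_force: [0.2, 0.1, -2.1]
gripper_width: 49.2
grasp_force: 41.6
```

Request:
{"method": "send_rows", "body": {"fingers": [45,45,45,45,45,45,45,45,45,45,45,45,45,45,45], "offset": [[0,0,-10],[0,0,-38],[0,0,-38],[29.9,-4.9,0],[29.9,-4.9,0],[29.9,-4.9,0],[29.9,-4.9,0],[29.9,-4.9,0],[29.9,-4.9,0],[29.9,-4.9,0],[30,-4.9,0],[0,0,0],[0,0,0],[0,0,0],[0,0,0]], "angular": [[0,0,0],[0,0,0],[0,0,0],[0,0,0],[0,0,0],[0,0,0],[0,0,0],[0,0,0],[0,0,0],[0,0,0],[0,0,0],[0,0,0],[0,0,0],[0,0,0],[0,0,0]]}}

```text
time: 29.23
tool_pos: [495.2, 6.8, 100.3]
tool_rot: [0.001, 0.709, 0.706, 0.001]
contact_force: [-0.5, 0.3, -1.8]
gripper_width: 49.2
grasp_force: 42.4
```

Request:
{"method": "send_rows", "body": {"fingers": [45,45,45,45,45,45,45], "offset": [[0,0,30],[0,0,25],[0,0,5],[0,0,2],[0,0,2],[0,0,0],[0,0,0]], "angular": [[0,0,0],[0,0,0],[0,0,0],[0,0,0],[0,0,0],[0,0,0],[0,0,0]]}}

```text
time: 29.82
tool_pos: [495.8, 7.4, 36.9]
tool_rot: [0.001, 0.708, 0.706, 0.002]
contact_force: [1.0, 0.2, -1.7]
gripper_width: 49.1
grasp_force: 42.4
```

Request:
{"method": "send_rows", "body": {"fingers": [45,45,45,45], "offset": [[0,0,2],[0,0,2],[0,0,0],[0,0,0]], "angular": [[0,0,0],[0,0,0],[0,0,0],[0,0,0]]}}

```text
time: 30.15
tool_pos: [494.7, 7.7, 32.0]
tool_rot: [0.0, 0.708, 0.706, 0.001]
contact_force: [-0.1, -0.3, -1.9]
gripper_width: 49.0
grasp_force: 42.5
```

Request:
{"method": "send_rows", "body": {"fingers": [45,45,45,45,45], "offset": [[0,0,2],[0,0,2],[0,0,1],[0,0,0],[0,0,0]], "angular": [[0,0,0],[0,0,0],[0,0,0],[0,0,0],[0,0,0]]}}

```text
time: 30.57
tool_pos: [494.7, 7.7, 27.7]
tool_rot: [0.0, 0.708, 0.706, 0.001]
contact_force: [-1.6, -1.7, 7.0]
gripper_width: 48.7
grasp_force: 43.4
```

Fully home at z 27.7, so this stage is good. I carry it to the base.

Request:
{"method": "send_rows", "body": {"fingers": [45,45,45,45,45,45,45,45,45,45,45,45,45,45,45,45,45,45,45], "offset": [[0,0,0],[0,0,0],[0,0,-5],[0,0,-10],[0,0,-35],[0,0,-35],[28.9,7.1,0],[28.9,7.1,0],[28.9,7.1,0],[28.9,7.1,0],[28.9,7.1,0],[28.9,7.1,0],[28.9,7.1,0],[28.9,7.1,0],[0,0,0],[0,0,0],[0,0,0],[0,0,0],[0,0,0]], "angular": [[0,0,0],[0,0,0],[0,0,0],[0,0,0],[0,0,0],[0,0,0],[0,0,0],[0,0,0],[0,0,0],[0,0,0],[0,0,0],[0,0,0],[0,0,0],[0,0,0],[0,0,0],[0,0,0],[0,0,0],[0,0,0],[0,0,0]]}}

```text
time: 32.15
tool_pos: [551.8, 237.6, 112.1]
tool_rot: [-0.0, 0.709, 0.705, 0.0]
contact_force: [0.3, 0.3, -0.8]
gripper_width: 49.2
grasp_force: 42.7
```

Run:
```python
from h import *
st();c=cams.camera("top")
P=[]
for i in range(5): cams.camera("top");P.append(robot.read_state()["tool_pos"])
print(np.mean(P,0),np.std(P,0))
```

```text
t 32.15 q [2.900e-01 4.000e-01 1.628e+00 1.000e-03 1.113e+00 2.950e-01] p [551.8 237.6 112.1] rot [-1.000e-04  7.088e-01  7.055e-01  5.000e-04] w 49.2 F [ 0.3  0.3 -0.8]
[552.17043753 237.95914014 112.34053175] [0.06131363 0.19857677 0.01884867]
```

Request:
{"method": "send_rows", "body": {"fingers": [45,45,45,45,45,45,45,45], "offset": [[1,-0.7,30],[0,0,20],[0,0,7],[0,0,2],[0,0,2],[0,0,2],[0,0,0],[0,0,0]], "angular": [[0,0,0],[0,0,0],[0,0,0],[0,0,0],[0,0,0],[0,0,0],[0,0,0],[0,0,0]]}}

```text
time: 33.12
tool_pos: [552.3, 239.9, 50.2]
tool_rot: [0.001, 0.708, 0.706, 0.002]
contact_force: [-1.3, -0.0, -1.7]
gripper_width: 49.0
grasp_force: 42.7
```

Request:
{"method": "send_rows", "body": {"fingers": [45,45,45,45], "offset": [[0,0,2],[0,0,1.5],[0,0,0],[0,0,0]], "angular": [[0,0,0],[0,0,0],[0,0,0],[0,0,0]]}}

```text
time: 33.45
tool_pos: [551.3, 239.2, 45.8]
tool_rot: [0.0, 0.708, 0.706, 0.0]
contact_force: [-0.9, -2.0, 0.2]
gripper_width: 49.2
grasp_force: 42.7
```

Request:
{"method": "send_rows", "body": {"fingers": [45,45,45,45,45], "offset": [[0,0,2],[0,0,1.5],[0,0,0.7],[0,0,0],[0,0,0]], "angular": [[0,0,0],[0,0,0],[0,0,0],[0,0,0],[0,0,0]]}}

```text
time: 33.87
tool_pos: [551.2, 239.1, 41.8]
tool_rot: [0.0, 0.708, 0.706, 0.0]
contact_force: [-2.6, -3.8, 4.6]
gripper_width: 48.8
grasp_force: 43.3
```

Request:
{"method": "send_rows", "body": {"fingers": [55,66,66,66,66,70,70,70,70,70,70,70,70,70,70,70,70,70,70,70], "offset": [[0,0,0],[0,0,0],[0,0,0],[0,0,-30],[0,0,-30],[-34,-2.1,0],[-34,-2.1,0],[-34,-2.1,0],[-34,-2.1,0],[-34,-2.1,0],[-34,-2.1,0],[-34,-2.1,0],[-34,-2.1,0],[-34,-2.1,0],[-34,-2.1,0],[0,0,0],[0,0,0],[0,0,0],[0,0,0],[0,0,0]], "angular": [[0,0,0],[0,0,0],[0,0,0],[0,0,0],[0,0,0],[0,0,0],[0,0,0],[0,0,0],[0,0,0],[0,0,0],[0,0,0],[0,0,0],[0,0,0],[0,0,0],[0,0,0],[0,0,0],[0,0,0],[0,0,0],[0,0,0],[0,0,0]]}}

```text
time: 35.53
tool_pos: [529.4, -98.9, 101.1]
tool_rot: [-0.0, 0.708, 0.706, 0.001]
contact_force: [-0.1, 0.7, -0.4]
gripper_width: 69.9
grasp_force: 0.0
```

Run:
```python
from h import *
st();c=cams.camera("top");st();save(c,"t4")
print("gauge",fit(c,(492,8),GAUGE));print("stack",fit(c,(549.3,239),STAGE[:],28))
```

```text
t 35.53 q [-0.315  0.328  1.78   0.002  1.033 -0.315] p [529.4 -98.9 101.1] rot [-1.000e-04  7.077e-01  7.065e-01  1.000e-03] w 69.9 F [-0.1  0.7 -0.4]
t 35.58 q [-0.315  0.328  1.78   0.002  1.033 -0.315] p [529.5 -99.  101.1] rot [-0.      0.7077  0.7065  0.001 ] w 69.7 F [-0.2  0.5  0.1]
gauge (array([492.27025604,   8.29842758]), np.float64(0.6363014323510628))
stack (array([534.01875, 239.8125 ]), np.float64(0.47781853342722314))
```

View pics/t4.png

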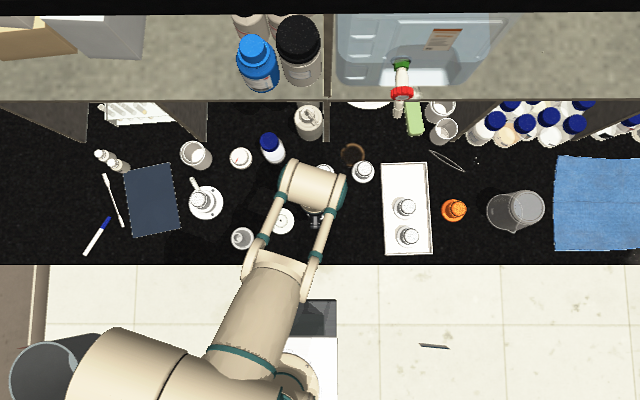

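The picture shows one stage on the base at about (199,199), two in the tray at (404,206) and (408,236), and the gauge at about (282,220). I grip the next stage.

Request:
{"method": "send_rows", "body": {"fingers": [70,70,70,70,45,45,45,45,45,45,45,45], "offset": [[-1.8,0,30],[0,0,30],[0,0,20],[0,0,7],[0,0,0],[0,0,0],[0,0,0],[0,0,0],[0,0,0],[0,0,0],[0,0,0],[0,0,0]], "angular": [[0,0,0],[0,0,0],[0,0,0],[0,0,0],[0,0,0],[0,0,0],[0,0,0],[0,0,0],[0,0,0],[0,0,0],[0,0,0],[0,0,0]]}}

```text
time: 36.58
tool_pos: [529.5, -102.0, 14.3]
tool_rot: [0.0, 0.708, 0.706, 0.001]
contact_force: [0.5, -0.5, -0.0]
gripper_width: 49.3
grasp_force: 41.7
```

Run:
```python
from h import *
st();c=cams.camera("top")
d=cams.camera("side");g=[fit(d,(492,8),GAUGE)]
print("gauge",fit(c,(492,8),GAUGE),g,landmark_of("side","gauge_seat")[:1])
```

```text
t 36.58 q [-0.32   0.434  1.879  0.002  0.827 -0.318] p [ 529.5 -102.    14.3] rot [2.000e-04 7.084e-01 7.058e-01 9.000e-04] w 49.3 F [ 0.5 -0.5 -0. ]
gauge (array([492.53330231,   7.39491272]), np.float64(0.585259475974047)) [(array([492.90229511,   6.59436989]), np.float64(0.6028624751263766))] [{'xy': [330.7, 244.9], 'conf': 0.57}]
```

Request:
{"method": "send_rows", "body": {"fingers": [45,45,45,45,45,45,45,45,45,45,45,45,45,45], "offset": [[0,0,-10],[0,0,-30],[27.2,-8.75,0],[27.2,-8.75,0],[27.2,-8.75,0],[27,-8.75,0],[0,0,0],[0,0,0],[0,0,13],[0,0,2],[0,0,2],[0,0,2],[0,0,0],[0,0,0]], "angular": [[0,0,0],[0,0,0],[0,0,0],[0,0,0],[0,0,0],[0,0,0],[0,0,0],[0,0,0],[0,0,0],[0,0,0],[0,0,0],[0,0,0],[0,0,0],[0,0,0]]}}

```text
time: 37.9
tool_pos: [495.0, 6.6, 35.4]
tool_rot: [-0.0, 0.709, 0.706, 0.001]
contact_force: [-0.9, 1.7, -0.3]
gripper_width: 48.8
grasp_force: 42.8
```

Request:
{"method": "send_rows", "body": {"fingers": [45,45,45,45], "offset": [[0,0,2],[0,0,1],[0,0,0],[0,0,0]], "angular": [[0,0,0],[0,0,0],[0,0,0],[0,0,0]]}}

```text
time: 38.23
tool_pos: [494.6, 7.1, 32.0]
tool_rot: [-0.0, 0.708, 0.706, 0.001]
contact_force: [-0.8, 3.1, -2.1]
gripper_width: 49.0
grasp_force: 42.5
```

Good; it goes on down without resistance.

Request:
{"method": "send_rows", "body": {"fingers": [45,45,45,45,45,45,45], "offset": [[0,0,2],[0,0,2],[0,0,0.8],[0,0,0],[0,0,0],[0,0,0],[0,0,0]], "angular": [[0,0,0],[0,0,0],[0,0,0],[0,0,0],[0,0,0],[0,0,0],[0,0,0]]}}

```text
time: 38.82
tool_pos: [494.6, 7.2, 28.3]
tool_rot: [-0.0, 0.708, 0.706, 0.001]
contact_force: [-1.7, 4.2, 9.1]
gripper_width: 49.2
grasp_force: 43.3
```

Request:
{"method": "send_rows", "body": {"fingers": [45,45,45,45,45,45,45,45,45,45,45,45,45,45,45,45,45,45], "offset": [[0,0,-5],[0,0,-20],[0,0,-40],[0,0,-40],[29,7.1,0],[29,7.1,0],[29,7.1,0],[29,7.1,0],[29,7.1,0],[29,7.1,0],[29,7.1,0],[29,7,0],[0,0,0],[0,0,0],[0,0,0],[0,0,0],[0,0,0],[0,0,0]], "angular": [[0,0,0],[0,0,0],[0,0,0],[0,0,0],[0,0,0],[0,0,0],[0,0,0],[0,0,0],[0,0,0],[0,0,0],[0,0,0],[0,0,0],[0,0,0],[0,0,0],[0,0,0],[0,0,0],[0,0,0],[0,0,0]]}}

```text
time: 40.32
tool_pos: [552.1, 237.3, 132.8]
tool_rot: [0.0, 0.709, 0.705, 0.001]
contact_force: [0.2, -1.0, -2.8]
gripper_width: 48.9
grasp_force: 43.0
```

Run:
```python
from h import *
P=[]
for i in range(4): cams.camera("top");P.append(robot.read_state()["tool_pos"])
print(np.mean(P,0),np.std(P,0))
```

```text
[552.21478797 237.71663943 132.87045207] [0.00924665 0.17546887 0.01150319]
```

Request:
{"method": "send_rows", "body": {"fingers": [45,45,45,45,45,45,45,45], "offset": [[1,-0.8,15],[0,0,8],[0,0,2],[0,0,2],[0,0,2],[0,0,2],[0,0,0],[0,0,0]], "angular": [[0,0,0],[0,0,0],[0,0,0],[0,0,0],[0,0,0],[0,0,0],[0,0,0],[0,0,0]]}}

```text
time: 41.18
tool_pos: [551.5, 239.6, 101.9]
tool_rot: [0.0, 0.708, 0.706, 0.001]
contact_force: [-0.5, 0.3, -2.5]
gripper_width: 49.2
grasp_force: 43.0
```

Request:
{"method": "send_rows", "body": {"fingers": [45,45,45,45,45,45], "offset": [[0,0,2],[0,0,2],[0,0,1],[0,0,0.6],[0,0,0],[0,0,0]], "angular": [[0,0,0],[0,0,0],[0,0,0],[0,0,0],[0,0,0],[0,0,0]]}}

```text
time: 41.68
tool_pos: [551.4, 239.5, 96.3]
tool_rot: [0.0, 0.708, 0.706, 0.001]
contact_force: [-0.5, 0.3, 0.2]
gripper_width: 49.3
grasp_force: 43.4
```

Request:
{"method": "send_rows", "body": {"fingers": [45,45,60,66,66,66,70,70,70,70,70,70,70,70,70,70,70,70,70,70], "offset": [[0,0,0.8],[0,0,0],[0,0,0],[0,0,0],[0,0,0],[0,0,-30],[0,0,-30],[-36,0,0],[-36,0,0],[-36,0,0],[-36,0,0],[-36,0,0],[-36,0,0],[-36,0,0],[-36,0,0],[-36,0,0],[-36.5,0,0],[0,28,15],[0,28,20],[0,28,20]], "angular": [[0,0,0],[0,0,0],[0,0,0],[0,0,0],[0,0,0],[0,0,0],[0,0,0],[0,0,0],[0,0,0],[0,0,0],[0,0,0],[0,0,0],[0,0,0],[0,0,0],[0,0,0],[0,0,0],[0,0,0],[0,0,0],[0,0,0],[0,0,0]]}}

```text
time: 43.35
tool_pos: [635.5, -123.1, 100.1]
tool_rot: [0.001, 0.709, 0.705, 0.001]
contact_force: [0.3, -0.4, 0.1]
gripper_width: 70.1
grasp_force: 0.0
```

Run:
```python
from h import *
P=[];st()
for i in range(4): c=cams.camera("top");P.append(robot.read_state()["tool_pos"])
print(np.mean(P,0),np.std(P,0))
d=cams.camera("side");print("gauge",fit(c,(492,8),GAUGE),fit(d,(492,8),GAUGE))
save(c,"t5");save(d,"s5")
```

```text
t 43.35 q [-0.3    0.472  1.536  0.002  1.13  -0.294] p [ 635.5 -123.1  100.1] rot [0.0011 0.7093 0.7049 0.0014] w 70.1 F [ 0.3 -0.4  0.1]
[ 636.01784748 -121.69529811   96.46881023] [2.29477406 0.4306075  1.49474577]
gauge (array([476.,  29.]), np.float64(0.35201313266751044)) (array([492.90009499,   6.67589188]), np.float64(0.7359454855195912))
```

Request:
{"method": "send_rows", "body": {"fingers": [70,70,70,70,70,45,45,45,45,45,45,45,45], "offset": [[0,0,0],[0,0,30],[0,0,30],[0,0,14],[0,0,7],[0,0,0],[0,0,0],[0,0,0],[0,0,0],[0,0,0],[0,0,0],[0,0,0],[0,0,0]], "angular": [[0,0,0],[0,0,0],[0,0,0],[0,0,0],[0,0,0],[0,0,0],[0,0,0],[0,0,0],[0,0,0],[0,0,0],[0,0,0],[0,0,0],[0,0,0]]}}

```text
time: 44.68
tool_pos: [634.9, -121.4, 20.3]
tool_rot: [0.001, 0.708, 0.706, 0.001]
contact_force: [-0.1, -0.1, 5.3]
gripper_width: 48.9
grasp_force: 42.2
```

Request:
{"method": "send_rows", "body": {"fingers": [45,45,45,45,45,45,45,45,45,45,45,45], "offset": [[0,0,-10],[0,0,-35],[21.4,-23.4,0],[21.4,-23.4,0],[21.4,-23.4,0],[21.4,-23.4,0],[21.4,-23.4,0],[21.4,-23.3,0],[0,0,0],[0,0,0],[0,0,0],[0,0,0]], "angular": [[0,0,0],[0,0,0],[0,0,0],[0,0,0],[0,0,0],[0,0,0],[0,0,0],[0,0,0],[0,0,0],[0,0,0],[0,0,0],[0,0,0]]}}

```text
time: 45.68
tool_pos: [495.9, 7.0, 64.4]
tool_rot: [0.001, 0.708, 0.706, 0.001]
contact_force: [-0.5, 0.2, -2.6]
gripper_width: 49.0
grasp_force: 42.7
```

Run:
```python
from h import *
P=[];st()
for i in range(3): c=cams.camera("side");P.append(robot.read_state()["tool_pos"])
print(np.mean(P,0),np.std(P,0))
o=proj(c,(493,8,40)).astype(int)-30
cv2.imwrite("pics/g3.png",cv2.resize(c["pixels"][o[1]:o[1]+60,o[0]:o[0]+60],(480,480),interpolation=2)[:,:,::-1])
```

```text
t 45.68 q [-1.270e-01  3.150e-01  1.919e+00  1.000e-03  9.050e-01 -1.240e-01] p [495.9   7.   64.4] rot [0.0009 0.7085 0.7058 0.0014] w 49.0 F [-0.5  0.2 -2.6]
[495.53660949   6.90553634  64.06380878] [0.17856118 0.01973576 0.09780605]
```

View pics/g3.png

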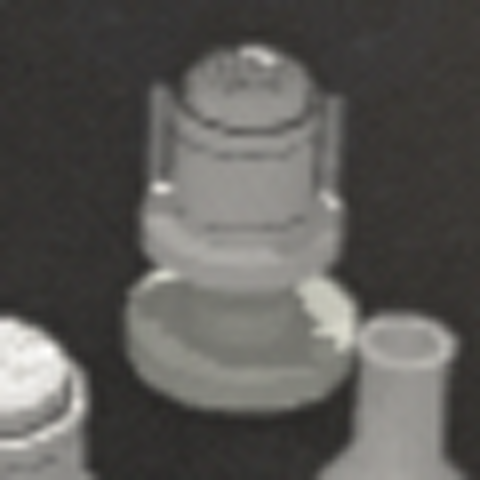

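The stage hangs upright and centred above the gauge, its flange at about (240,250) and the gauge foot at (242,340). I lower it.

Request:
{"method": "send_rows", "body": {"fingers": [45,45,45,45,45,45,45,45], "offset": [[0,-0.8,15],[0,0,3],[0,0,2],[0,0,2],[0,0,2],[0,0,2],[0,0,0],[0,0,0]], "angular": [[0,0,0],[0,0,0],[0,0,0],[0,0,0],[0,0,0],[0,0,0],[0,0,0],[0,0,0]]}}

```text
time: 46.5
tool_pos: [493.6, 7.6, 38.1]
tool_rot: [0.0, 0.708, 0.706, 0.001]
contact_force: [0.2, -0.3, -2.5]
gripper_width: 49.0
grasp_force: 42.6
```

Request:
{"method": "send_rows", "body": {"fingers": [45,45,45,45,45], "offset": [[0,0,2],[0,0,2],[0,0,0],[0,0,0],[0,0,0]], "angular": [[0,0,0],[0,0,0],[0,0,0],[0,0,0],[0,0,0]]}}

```text
time: 46.92
tool_pos: [493.9, 7.6, 34.3]
tool_rot: [0.0, 0.708, 0.706, 0.001]
contact_force: [-1.1, 0.4, 3.4]
gripper_width: 49.0
grasp_force: 42.7
```

Request:
{"method": "send_rows", "body": {"fingers": [45,45,45,45,45], "offset": [[0,0,1],[0,0,0],[0,0,0],[0,0,0],[0,0,0]], "angular": [[0,0,0],[0,0,0],[0,0,0],[0,0,0],[0,0,0]]}}

```text
time: 47.33
tool_pos: [493.9, 7.6, 34.3]
tool_rot: [0.0, 0.708, 0.706, 0.001]
contact_force: [-2.9, 1.1, 11.1]
gripper_width: 48.8
grasp_force: 43.8
```

Run:
```python
from h import *
c=cams.camera("side");st()
o=proj(c,(493,8,40)).astype(int)-30
cv2.imwrite("pics/g4.png",cv2.resize(c["pixels"][o[1]:o[1]+60,o[0]:o[0]+60],(480,480),interpolation=2)[:,:,::-1])
```

```text
t 47.38 q [-0.126  0.354  1.958  0.002  0.828 -0.124] p [493.9   7.7  34.3] rot [5.000e-04 7.083e-01 7.059e-01 1.200e-03] w 48.9 F [-2.3  0.4 10.6]
```

View pics/g4.png

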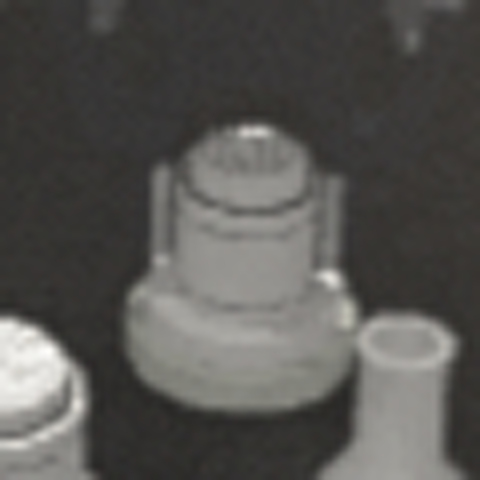

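The picture shows the flange lying on the gauge foot at about (240,330), so the third stage is home. It goes to the stack.

Request:
{"method": "send_rows", "body": {"fingers": [45,45,45,45,45,45,45,45,45,45,45,45,45,45,45,45,45,45,45], "offset": [[0,0,-5],[0,0,-37],[0,0,-40],[0,0,-40],[0,0,-40],[29,7.1,0],[29,7.1,0],[29,7.1,0],[29,7.1,0],[29,7.1,0],[29,7.1,0],[29,7.1,0],[29,7,0],[0,0,0],[0,0,0],[0,0,0],[0,0,0],[0,0,0],[0,0,0]], "angular": [[0,0,0],[0,0,0],[0,0,0],[0,0,0],[0,0,0],[0,0,0],[0,0,0],[0,0,0],[0,0,0],[0,0,0],[0,0,0],[0,0,0],[0,0,0],[0,0,0],[0,0,0],[0,0,0],[0,0,0],[0,0,0],[0,0,0]]}}

```text
time: 48.97
tool_pos: [550.8, 238.2, 195.4]
tool_rot: [0.0, 0.709, 0.705, 0.001]
contact_force: [0.8, -0.3, -2.5]
gripper_width: 48.9
grasp_force: 45.8
```

Run:
```python
from h import *
P=[]
for i in range(4): cams.camera("top");P.append(robot.read_state()["tool_pos"])
print(np.mean(P,0),np.std(P,0))
```

```text
[550.87987945 238.59156069 195.47635036] [0.03579113 0.15062922 0.00762326]
```

Request:
{"method": "send_rows", "body": {"fingers": [45,45,45,45,45,45,45,45], "offset": [[0.6,0.2,15],[0,0,10],[0,0,2.5],[0,0,2],[0,0,2],[0,0,2],[0,0,0],[0,0,0]], "angular": [[0,0,0],[0,0,0],[0,0,0],[0,0,0],[0,0,0],[0,0,0],[0,0,0],[0,0,0]]}}

```text
time: 49.83
tool_pos: [551.3, 239.9, 162.0]
tool_rot: [0.0, 0.708, 0.706, 0.001]
contact_force: [0.4, 0.3, -2.0]
gripper_width: 49.2
grasp_force: 45.8
```

Request:
{"method": "send_rows", "body": {"fingers": [45,45,45,45,45,45,45], "offset": [[0,0,2],[0,0,2],[0,0,1.5],[0,0,0.7],[0,0,0.5],[0,0,0],[0,0,0]], "angular": [[0,0,0],[0,0,0],[0,0,0],[0,0,0],[0,0,0],[0,0,0],[0,0,0]]}}

```text
time: 50.42
tool_pos: [551.2, 239.9, 156.4]
tool_rot: [0.0, 0.708, 0.706, 0.001]
contact_force: [-0.9, -1.1, 5.2]
gripper_width: 49.4
grasp_force: 46.6
```

Request:
{"method": "send_rows", "body": {"fingers": [45,45,60,66,66,66,66,66,66,66,66,66,66,66,66,66], "offset": [[0,0,0],[0,0,0],[0,0,0],[0,0,0],[0,0,0],[0,0,-25],[0,0,-30],[-28.6,-27.65,0],[-28.6,-27.65,0],[-28.6,-27.65,0],[-28.6,-27.65,0],[0,0,30],[0,0,35],[0,0,35],[0,0,0],[0,0,0]], "angular": [[0,0,0],[0,0,0],[0,0,0],[0,0,0],[0,0,0],[0,0,0],[0,0,0],[0,0,0],[0,0,0],[0,0,0],[0,0,0],[0,0,0],[0,0,0],[0,0,0],[0,0,0],[0,0,0]]}}

```text
time: 51.75
tool_pos: [439.0, 125.8, 108.9]
tool_rot: [-0.001, 0.708, 0.706, -0.001]
contact_force: [-0.2, 0.5, 0.1]
gripper_width: 66.1
grasp_force: 0.0
```

Run:
```python
from h import *
P=[]
for i in range(4): c=cams.camera("side");P.append(robot.read_state()["tool_pos"])
print(np.mean(P,0),np.std(P,0))
print([(round(x["conf"],2),np.round(onz(c,x["xy"],64))) for x in landmark_of("side","inlet_mid")[:2]])
o=[200,150]
cv2.imwrite("pics/s6.png",cv2.resize(c["pixels"][150:330,200:420],(660,540),interpolation=2)[:,:,::-1])
```

```text
[441.79011667 126.25459588 111.30878216] [0.53657369 0.09881785 0.52806098]
[(0.72, array([439., 133.,  64.])), (0.53, array([ 647., -198.,   64.]))]
```

View pics/s6.png

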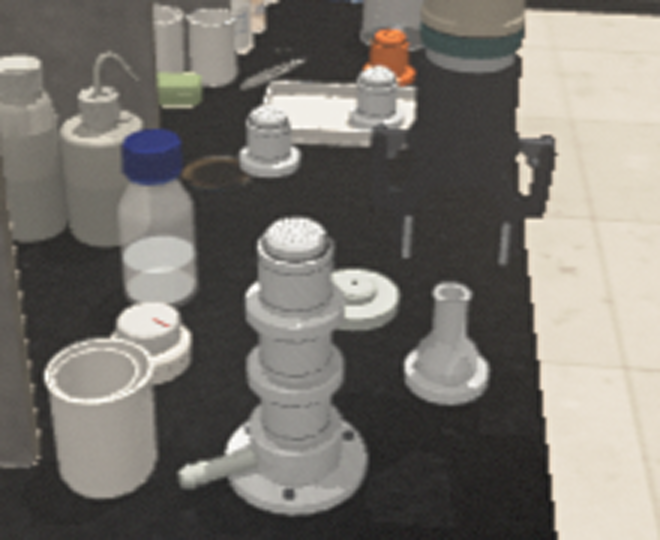

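The picture shows three stages stacked true on the base at about (300,360), the cone standing at (447,345), and one stage left on the bench at (268,150). I grip the cone.

Request:
{"method": "send_rows", "body": {"fingers": [66,66,66,66,20,20,20,20,20,20,20,20,20,20], "offset": [[-0.7,-0.8,25],[0,0,25],[0,0,10],[0,0,0],[0,0,0],[0,0,0],[0,0,0],[0,0,0],[0,0,0],[0,0,0],[0,0,0],[0,0,0],[0,0,0],[0,0,0]], "angular": [[0,0,0],[0,0,0],[0,0,0],[0,0,0],[0,0,0],[0,0,0],[0,0,0],[0,0,0],[0,0,0],[0,0,0],[0,0,0],[0,0,0],[0,0,0],[0,0,0]]}}

```text
time: 53.17
tool_pos: [441.0, 125.5, 51.1]
tool_rot: [0.001, 0.708, 0.706, 0.002]
contact_force: [0.3, -0.7, 6.3]
gripper_width: 24.7
grasp_force: 39.7
```

Request:
{"method": "send_rows", "body": {"fingers": [20,20,20,20,20,20,20,20,20,20,20,20,20,20,20,20], "offset": [[0,0,-5],[0,0,-35],[0,0,-40],[0,0,-40],[0,0,-40],[0,0,-40],[0,0,-20],[28.5,27.6,0],[28.5,27.6,0],[28.5,27.6,0],[28.5,27.6,0],[0,0,0],[0,0,0],[0,0,0],[0,0,0],[0,0,0]], "angular": [[0,0,0],[0,0,0],[0,0,0],[0,0,0],[0,0,0],[0,0,0],[0,0,0],[0,0,0],[0,0,0],[0,0,0],[0,0,0],[0,0,0],[0,0,0],[0,0,0],[0,0,0],[0,0,0]]}}

```text
time: 54.5
tool_pos: [549.0, 237.8, 270.4]
tool_rot: [0.0, 0.709, 0.706, 0.001]
contact_force: [-0.3, 0.6, -1.3]
gripper_width: 25.0
grasp_force: 40.5
```

Run:
```python
from h import *
P=[]
for i in range(4): c=cams.camera("side");P.append(robot.read_state()["tool_pos"])
print(np.mean(P,0),np.std(P,0));st()
```

```text
[549.41210104 237.99539    270.64527382] [0.16413022 0.11079424 0.02979741]
t 54.7 q [2.920e-01 2.930e-01 1.384e+00 1.000e-03 1.463e+00 2.960e-01] p [549.6 238.1 270.6] rot [2.000e-04 7.086e-01 7.057e-01 1.100e-03] w 24.8 F [-0.3 -0.2 -1.7]
```

Request:
{"method": "send_rows", "body": {"fingers": [20,20,20,20,20,20,20,20], "offset": [[1.7,1.7,10],[0,0,6],[0,0,2],[0,0,2],[0,0,2],[0,0,2],[0,0,0],[0,0,0]], "angular": [[0,0,0],[0,0,0],[0,0,0],[0,0,0],[0,0,0],[0,0,0],[0,0,0],[0,0,0]]}}

```text
time: 55.37
tool_pos: [551.6, 240.5, 246.0]
tool_rot: [-0.0, 0.708, 0.706, 0.001]
contact_force: [-0.9, 0.0, -2.4]
gripper_width: 24.9
grasp_force: 40.4
```

Request:
{"method": "send_rows", "body": {"fingers": [20,20,20,20,20,20,20], "offset": [[0,0,2],[0,0,1.5],[0,0,1],[0,0,0.7],[0,0,0.5],[0,0,0],[0,0,0]], "angular": [[0,0,0],[0,0,0],[0,0,0],[0,0,0],[0,0,0],[0,0,0],[0,0,0]]}}

```text
time: 55.95
tool_pos: [551.8, 240.5, 241.1]
tool_rot: [0.0, 0.708, 0.706, 0.001]
contact_force: [-0.9, 0.7, 3.0]
gripper_width: 24.8
grasp_force: 40.9
```

Request:
{"method": "send_rows", "body": {"fingers": [30,50,50,50,50,60,60,70,70,70,70,70,70,70,70,70,70,70,70,70], "offset": [[0,0,0],[0,0,0],[0,0,0],[0,0,-25],[0,0,-25],[-37.2,0,0],[-37.2,0,0],[-37.2,0,0],[-37.2,0,0],[-37.2,0,0],[-37.2,0,0],[-37.2,0,0],[-37.2,0,10],[-37.2,0,15],[-37.2,0,15],[-37.2,0,15],[-37.2,0,15],[-37.2,0,15],[0,31.5,15],[0,31.5,15]], "angular": [[0,0,0],[0,0,0],[0,0,0],[0,0,0],[0,0,0],[0,0,0],[0,0,0],[0,0,0],[0,0,0],[0,0,0],[0,0,0],[0,0,0],[0,0,0],[0,0,0],[0,0,0],[0,0,0],[0,0,0],[0,0,0],[0,0,0],[0,0,0]]}}

```text
time: 57.62
tool_pos: [612.5, -247.1, 174.3]
tool_rot: [0.0, 0.71, 0.704, 0.0]
contact_force: [0.6, 0.3, 0.8]
gripper_width: 70.1
grasp_force: 0.0
```

Request:
{"method": "send_rows", "body": {"fingers": [70,70,70,70,70,70], "offset": [[0,31,10],[0,0,30],[0,0,30],[0,0,0],[0,0,0],[0,0,0]], "angular": [[0,0,0],[0,0,0],[0,0,0],[0,0,0],[0,0,0],[0,0,0]]}}

```text
time: 58.12
tool_pos: [645.0, -243.9, 106.3]
tool_rot: [0.001, 0.708, 0.706, 0.001]
contact_force: [-0.2, -0.2, 1.1]
gripper_width: 70.0
grasp_force: 0.0
```

Run:
```python
from h import *
P=[]
for i in range(4): c=cams.camera("side");P.append(robot.read_state()["tool_pos"])
print(np.mean(P,0),np.std(P,0));st()
```

```text
[ 645.35475625 -244.06105955  107.50834267] [0.10624651 0.08920169 0.15785559]
t 58.32 q [-0.463  0.523  1.422  0.002  1.191 -0.46 ] p [ 645.2 -243.9  107.4] rot [0.002  0.7083 0.7059 0.0015] w 70.5 F [0.4 0.4 0.5]
```

Request:
{"method": "send_rows", "body": {"fingers": [70,70,70,70,70,45,45,45,45,45,45,45,45], "offset": [[0,0,30],[0,0,30],[0,0,23],[0,0,9],[0,0,0],[0,0,0],[0,0,0],[0,0,0],[0,0,0],[0,0,0],[0,0,0],[0,0,0],[0,0,0]], "angular": [[0,0,0],[0,0,0],[0,0,0],[0,0,0],[0,0,0],[0,0,0],[0,0,0],[0,0,0],[0,0,0],[0,0,0],[0,0,0],[0,0,0],[0,0,0]]}}

```text
time: 59.4
tool_pos: [645.9, -244.0, 15.3]
tool_rot: [0.002, 0.708, 0.706, 0.001]
contact_force: [0.5, -0.5, 7.2]
gripper_width: 49.1
grasp_force: 42.4
```

Request:
{"method": "send_rows", "body": {"fingers": [45,45,45,45,45,45,45,45,45,45,45], "offset": [[0,0,-10],[0,0,-35],[0,0,-35],[-31.5,-6.8,0],[-31.5,-6.8,0],[-31.5,-6.8,0],[-31.5,-6.8,0],[0,0,0],[0,0,0],[0,0,0],[0,0,0]], "angular": [[0,0,0],[0,0,0],[0,0,0],[0,0,0],[0,0,0],[0,0,0],[0,0,0],[0,0,0],[0,0,0],[0,0,0],[0,0,0]]}}

```text
time: 60.32
tool_pos: [616.6, -367.9, 92.6]
tool_rot: [-0.001, 0.708, 0.706, 0.001]
contact_force: [-0.4, -0.8, -2.3]
gripper_width: 49.1
grasp_force: 42.4
```

Request:
{"method": "send_rows", "body": {"fingers": [45,45,45,45,45,45,45], "offset": [[-2,1,30],[0,0,30],[0,0,8],[0,0,4],[0,0,1.5],[0,0,0],[0,0,0]], "angular": [[0,0,0],[0,0,0],[0,0,0],[0,0,0],[0,0,0],[0,0,0],[0,0,0]]}}

```text
time: 60.9
tool_pos: [618.7, -371.1, 20.3]
tool_rot: [0.001, 0.708, 0.706, 0.001]
contact_force: [1.1, -1.0, -1.8]
gripper_width: 49.0
grasp_force: 42.3
```

Request:
{"method": "send_rows", "body": {"fingers": [45,45,62,62,62,62,62,62,62,62,62,62], "offset": [[0,0,1.3],[0,0,0],[0,0,0],[0,0,0],[0,0,0],[0,0,-20],[0,0,-40],[0,0,-40],[0,-40,-20],[0,-40,0],[0,-40,0],[0,0,0]], "angular": [[0,0,0],[0,0,0],[0,0,0],[0,0,0],[0,0,0],[0,0,0],[0,0,0],[0,0,0],[0,0,0],[0,0,0],[0,0,0],[0,0,0]]}}

```text
time: 61.9
tool_pos: [491.9, -368.6, 136.3]
tool_rot: [-0.004, 0.709, 0.705, -0.001]
contact_force: [-1.3, 0.9, -0.7]
gripper_width: 61.8
grasp_force: 0.0
```

Run:
```python
from h import *
st();c=cams.camera("side");t=cams.camera("top")
a=cv2.resize(c["pixels"][150:330,200:400],(400,360),interpolation=2)
b=cv2.resize(t["pixels"][140:265,180:445],(400,189),interpolation=2)
cv2.imwrite("pics/end.png",np.vstack([a,b])[:,:,::-1])
for p,q,z in (((618,-371),STAGE,4),): print(fit(t,p,q,z,150))
```

```text
t 61.9 q [-0.755  0.403  1.556 -0.002  1.191 -0.749] p [ 491.9 -368.6  136.3] rot [-0.0043  0.7091  0.7051 -0.0009] w 61.8 F [-1.3  0.9 -0.7]
(array([ 639.20031977, -397.36488533]), np.float64(0.3283595092704794))
```

View pics/end.png

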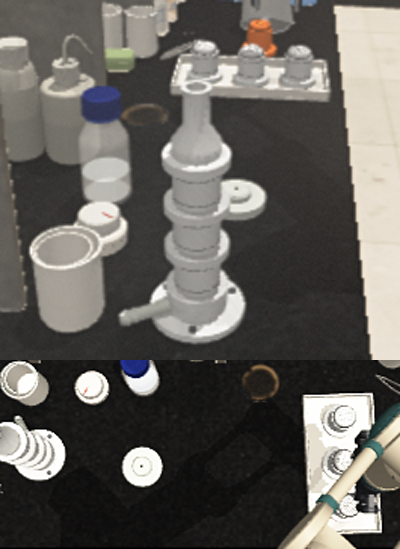

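The stack is closed and straight with the cone on top. Three stages stand upright in the tray, and the timer, cup and bottle have not moved. I hand in the job.

```bash
python3 -c "
from plant import robot
print(robot.finish_job())"
```

```text
the job is handed in; nothing more can be done
None
```

The impactor is rebuilt with three gauge-proven stages and the cone on top, and the other three stages stand in the tray; the job is handed in at about 62 s, but the hand-in returned no verdict.

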